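# Cap the wine sample tubes and clip them in the rack

### The arm

A 6-joint arm with a two-finger parallel gripper is mounted at the origin on a cart in front of the work surface, level with it; the furniture and walls round the work are solid. World frame = base frame: x ahead of the robot, y to its left, z up, the work surface at z = 0. Lengths are in mm, angles in rad, forces in N, time in s.
With the tool pointing down it reaches from about 350 to 975 mm from the base axis. Payload 7.1 kg.
Tool frame: the origin (TCP) lies midway between the tips of the shut fingers; the grasp point (between the pads) lies 19 mm behind it (ctrl.grip_depth is the distance from the TCP to the grasp point, in mm); z points along the fingers, y is the line along which they close (so a half turn about z gives the same grasp; the last joint's range is limited). The gripper opens to 88 mm and grips with 3 to 60 N. Pads are 20 mm wide; open, the fingers measure 115 mm over their backs; the gripper's body (75 mm by 178 mm) begins 61 mm behind the grasp point.
Start: joints at [-1.292, 0.423, 1.63, -0, 1.089, -0.019], TCP at [183.404, -597.468, 222.675] pointing down, gripper open.
Joint ranges: [-3, 3], [-0.9, 2.11], [0.09, 2.58], [-1.31, 4.45], [0.11, 2.69], [-2.54, 2.54]. Speed limits (rad/s): [2.39, 2.39, 3.01, 3.14, 3.14, 3.14].

### API

Orientations are given as a rotation vector (axis times angle).
In Python, from workcell import get_obs, vision, ctrl gives the robot as it stands.
- The arm moves only by the tool step_arm, never from a script. Its argument "plan" is a list of rows, each a list of 7 numbers: the opening, from -1 (shut) to 1 (fully open), then the shift along the tool's x, y, z as a fraction of full scale, then the turn, a rotation vector about the tool's x, y, z as a fraction of full scale. In form: [[fingers, dx, dy, dz, wx, wy, wz], ...]. A call has 1 to 20 rows; each row shifts and turns the commanded pose from where the row before left it, along the tool's axes as they then stand; what a row does not reach is not made up. Full scale, the value 1, is 50 mm for a shift and 0.12 rad for a turn. A row lasts 1/8 s, in which the tool goes at most 62.5 mm and 10.7 degrees, less where a joint would pass 70% of its speed; a pose out of reach is approached as far as the arm can. A call with a number of a shift or a turn outside -1 to 1 is refused whole. A call with a gripper value outside its range is refused whole. The fingers move at their own pace and stop on an object; the grip force is fixed at half the most. Time passes only in rows, so rows that do not move let the fingers close. It gives the time, the measured TCP pose, the force, the opening and the grip force at its end, in the units of the state.
- get_obs(): the state, without advancing time (a new reading comes with each control period).
- vision.get_image(name): name is "scene" or "top"; returns a dict with "pixels" (400x640x3 uint8, red, green, blue), "depth" (400x640 float32, mm along the optical axis (not along the pixel's ray), 0 where there is no reading), "fx", "fy", "cx", "cy" (pixels), "k1" (the pictures are not rectified: a ray, as slopes to the right and down, at radius r is drawn at 1 + k1 r^2 times it, then the intrinsics apply), "T" (4x4, takes a point from camera to world coordinates). Camera axes: x right, y down, z forward; pixel columns grow to the right and rows downward; lengths in mm; the calibration is good to about 2 mm. A picture is of the moment at which its call begins.
- ctrl.close_job(): hands the job in; it is judged then, once.
The state is a dict: "t": time; "qpos": joint angles; "qvel": joint speeds; "joint_torque": joint torques, N m; "ee_pos": TCP position; "orientation": TCP orientation; "ft_force": force on the tool from outside, world axes, zero at the start; "moment": the same for the moment, N m; "width": finger opening in mm; "grasp_force": force on a finger pad.
Only numpy, scipy, OpenCV 4.12 (cv2) and the standard library are available. Lean on these libraries where they do the work, as an engineer would, in place of code of your own. Each camera call takes 0.05 s, during which the arm holds its last target. There are 200 camera calls.

### The job

Finish the sample tubes that lie loose on the counter: lay each one in the capping press with its cap towards the ram, swing the lever to its stop to press the cap fully home, let the lever return, and then snap the tube fully home into a free place of the clip rack, held by both clips and with its cap to the front like the finished tube already there. Leave that tube, the glass and the book undisturbed and the lever at rest.

Things in the scene. Friction and masses are not known exactly. Their poses are not given: they have to be found in the camera images.
- press: Capping press fixed to the counter: grey base plate 90 x 300 mm, 12 mm thick. Origin: centre of its underside; y along its length, z up. A tube lies along y on two black V-saddles (14 mm wide, 34 mm either side of press_seat; between them is free finger room down to the plate), its foot to the back stop at the +y end, its cap to the ram's round head on the -y side.
- press_seat (a point): Where the origin of a tube lying in the press belongs, on its axis, 46 mm above the counter, at y = +64 mm in the press frame; axes as the press. Back stop and ram head are 156 mm apart at rest, so an unpressed tube (144 mm) has 6 mm play at each end. The saddles centre a tube set down up to 8 mm off in x; the ram then pushes it up to the back stop.
- lever (a joint): Angle of the press's hand lever, rad: 0 at rest, 0.8 at its stop. It turns about the press's x axis through lever_hinge, leaning 0.4 rad to the press's -y side at 0 and 0.4 rad to +y at 0.8, and drives the ram 21 mm to +y. A spring returns it (2 N at the grip at rest, 4 N at the stop); pressing a cap takes 5 to 8 N at the grip.
- lever_hinge (a point): Point on the lever's hinge axis, 22 mm above the counter, in the middle of the press's width.
- lever_grip (a point): Point on the axis of the lever's black cross bar (18 mm thick, 100 mm long, parallel to the press's x, 150 mm from the hinge axis), 30 mm to the -x side of the 12 mm rod that carries the bar at its middle. Moves with the lever; 160 mm above the counter at rest. Straddle the bar from above with fingers that close along the press's y, or push it.
- rack: Clip rack fixed to the counter: dark wooden board 100 x 290 x 12 mm with two cross rails (tops 24 mm up) that carry four places in a row along y, 64 mm apart. Origin: centre of its underside; x from its front (robot) edge to the back, z up. Each place has two steel spring clips, 14 mm wide, 32 mm in front of and behind its middle; a tube lies along x in both.
- clip1 (a point): Clip place 1, at the rack's +y end, taken by tube_done: origin of a tube fully home in its clips, on its axis, 39 mm above the counter; axes as the rack.
- clip2 (a point): Clip place 2, second from the +y end, empty: origin of a tube fully home in it, 39 mm above the counter; axes as the rack. Laid on the clips, a tube rests on their lips 21 mm above home; 8 to 14 N straight down at its middle snaps it home; about 14 N pulls it out. Fingers fit between the two clips, to 12 mm above the counter.
- clip3 (a point): Clip place 3, third from the +y end, empty; as clip2.
- clip4 (a point): Clip place 4, at the rack's -y end, empty; as clip2.
- tube_done: A finished tube like the others, cap home, lying in clip place 1 with its cap to the front (the rack's -x side). To be left alone.
- glass: Stemmed tasting glass, 81 mm wide, 202 mm tall, beside the work; origin at the centre of its foot, z up. A bystander.
- book: Stock book, 210 x 153 x 16 mm, lying beside the work. A bystander.
- tube1: Sample tube (may be absent), 80 g: dark green glass 26 mm thick and 100 mm long with a paper band round its middle; black hexagonal foot (34 mm across flats, 12 mm long) at the -x end, metal cap at the +x end. Origin: middle of the glass, on the axis; x along the axis to the cap; y and z point anywhere, as it may lie on any flat. On the counter its axis is 17 mm up.
- tube1_top (a point): Point on tube1's axis, 62 mm from its origin towards the cap end.
- tube1_cap (a joint): How far tube1's cap (metal, hexagonal, 34 mm across flats, 24 mm long) is pushed on, m: 0 = it stands 8 mm proud and shows a bare neck (tube 144 mm long), 0.008 = home (136 mm). It takes 18 N along the axis to move and stays where it is left.
- tube2: Another sample tube, exactly like tube1 (may be absent).
- tube2_top (a point): Point on tube2's axis, 62 mm from its origin towards the cap end.
- tube2_cap (a joint): How far tube2's cap (metal, hexagonal, 34 mm across flats, 24 mm long) is pushed on, m: 0 = it stands 8 mm proud and shows a bare neck (tube 144 mm long), 0.008 = home (136 mm). It takes 18 N along the axis to move and stays where it is left.
- tube3: Another sample tube, exactly like tube1 (may be absent).
- tube3_top (a point): Point on tube3's axis, 62 mm from its origin towards the cap end.
- tube3_cap (a joint): How far tube3's cap (metal, hexagonal, 34 mm across flats, 24 mm long) is pushed on, m: 0 = it stands 8 mm proud and shows a bare neck (tube 144 mm long), 0.008 = home (136 mm). It takes 18 N along the axis to move and stays where it is left.

How it is judged (in metres and radians):
On the way:
1. the lever is at its stop while a tube lies in the press, cap towards the ram (value of joint lever above 0.74 rad and ((distance between tube1 and press_seat below 0.012 m and y of tube1_top in the frame of press_seat below -0.04 m) or (distance between tube2 and press_seat below 0.012 m and y of tube2_top in the frame of press_seat below -0.04 m) or (distance between tube3 and press_seat below 0.012 m and y of tube3_top in the frame of press_seat below -0.04 m))), for 0.1 s.
At the end, for the whole second after the job is handed in: Each tube present: cap pushed on over 6 of 8 mm; lying still in clip2, 3 or 4 with its middle within 11 mm along and 3 mm across, at most 3 mm above home, within 0.08 rad of the rack's x axis, cap to the front. Lever below 0.06 rad (value of joint each of tube1_cap, tube2_cap, tube3_cap above 0.006 m and ((x of tube1 in the frame of clip2 between -0.011 and 0.011 m and y of tube1 in the frame of clip2 between -0.003 and 0.003 m and z of tube1 in the frame of clip2 below 0.003 m) or (x of tube1 in the frame of clip3 between -0.011 and 0.011 m and y of tube1 in the frame of clip3 between -0.003 and 0.003 m and z of tube1 in the frame of clip3 below 0.003 m) or (x of tube1 in the frame of clip4 between -0.011 and 0.011 m and y of tube1 in the frame of clip4 between -0.003 and 0.003 m and z of tube1 in the frame of clip4 below 0.003 m)) and angle between the x axis of each of tube1, tube2, tube3 and the x axis of rack, either way round below 0.08 rad and x of each of tube1_top, tube2_top, tube3_top in the frame of rack below -0.03 m and linear speed of each of tube1, tube2, tube3 below 0.02 m/s and ((x of tube2 in the frame of clip2 between -0.011 and 0.011 m and y of tube2 in the frame of clip2 between -0.003 and 0.003 m and z of tube2 in the frame of clip2 below 0.003 m) or (x of tube2 in the frame of clip3 between -0.011 and 0.011 m and y of tube2 in the frame of clip3 between -0.003 and 0.003 m and z of tube2 in the frame of clip3 below 0.003 m) or (x of tube2 in the frame of clip4 between -0.011 and 0.011 m and y of tube2 in the frame of clip4 between -0.003 and 0.003 m and z of tube2 in the frame of clip4 below 0.003 m)) and ((x of tube3 in the frame of clip2 between -0.011 and 0.011 m and y of tube3 in the frame of clip2 between -0.003 and 0.003 m and z of tube3 in the frame of clip2 below 0.003 m) or (x of tube3 in the frame of clip3 between -0.011 and 0.011 m and y of tube3 in the frame of clip3 between -0.003 and 0.003 m and z of tube3 in the frame of clip3 below 0.003 m) or (x of tube3 in the frame of clip4 between -0.011 and 0.011 m and y of tube3 in the frame of clip4 between -0.003 and 0.003 m and z of tube3 in the frame of clip4 below 0.003 m)) and value of joint lever below 0.06 rad); the robot touches nothing.
It fails at once if the finished tube is disturbed (moved more than 10 mm) (distance of tube_done from where it was at the start of the episode above 0.01 m).
It fails at once if the glass is pushed more than 30 mm or tipped (distance of glass from where it was at the start of the episode above 0.03 m or angle between glass's own z axis and vertical above 0.5 rad).
It fails at once if the book is pushed more than 30 mm (distance of book from where it was at the start of the episode above 0.03 m).
Of tube1, tube2, tube3 only 2 to 3 are there at a start; the rules pass over those that are not, and their reading is None.
At some moment in a run one of tube1, tube2, tube3 may be knocked a few centimetres aside while the robot is not near it.
Once in a run the grip may slacken for a moment while it holds something.
It also fails if it takes over 210 s, if anything falls off the work surface, if the arm or the gripper's body presses on something with over 40 N, if the wrist force passes 120 N, or if a joint passes its speed limit or range.

## Working session

There is one attempt and no reset: what is moved stays moved. The work goes in short steps, Python scripts to look and compute and a tool call to move; the robot and the scene stay as the last step left them, time stands still between calls to the robot, and variables do not carry over. Pictures are saved under pics/ and viewed, at most 17 in all, crops included, and the job is handed in when it is done.

Besides the shell and the picture viewer there is one more tool, called after "Emit:" as a command line: name --pt "numbers of a row" for each row, then --argument value for the rest. step_arm: Moves the arm, as the interface text tells. Its arguments: {"type":"object","properties":{"plan":{"type":"array","items":{"type":"array","items":{"type":"number","minimum":-1,"maximum":1}}}},"required":["plan"]}

```bash
mkdir -p pics
cat > h.py <<'E'
import numpy as np, cv2
from workcell import get_obs, vision, ctrl
from scipy.spatial.transform import Rotation as R
def grab(n,save=None):
    im=vision.get_image(n)
    if save: cv2.imwrite('pics/'+save,im['pixels'][:,:,::-1])
    return im
def pts(im,uv,z=None):
    """pixels -> world; z plane height or None = depth"""
    uv=np.atleast_2d(np.array(uv,float))
    d=np.c_[(uv[:,0]-im['cx'])/im['fx'],(uv[:,1]-im['cy'])/im['fy']]
    s=d.copy()
    for _ in range(10): s=d/(1+im['k1']*(s**2).sum(1,keepdims=True))
    ray=np.c_[s,np.ones(len(s))]; T=np.array(im['T'])
    if z is None:
        dep=im['depth'][uv[:,1].round().astype(int),uv[:,0].round().astype(int)]
        return (ray*dep[:,None])@T[:3,:3].T+T[:3,3]
    w=ray@T[:3,:3].T; o=T[:3,3]
    return o+w*((z-o[2])/w[:,2])[:,None]
E
python3 - <<'E'
from h import *
for n in('top','scene'):
    im=grab(n,n+'0.png'); np.savez('pics/'+n+'0',**im)
    print(n,im['fx'],im['k1'],np.round(im['T'],3).tolist())
print(get_obs())
E
```

```text
top 388.36619294853404 -0.08843830920329493 [[-0.002, -0.892, 0.452, -160.973], [-1.0, -0.001, -0.005, 72.791], [0.005, -0.452, -0.892, 1411.044], [0.0, 0.0, 0.0, 1.0]]
scene 454.7059796002108 -0.09057059058809629 [[-0.849, -0.386, 0.36, -73.57], [-0.528, 0.64, -0.558, 982.764], [-0.015, -0.664, -0.748, 1323.067], [0.0, 0.0, 0.0, 1.0]]
{'t': 0.1, 'qpos': array([-1.29201584e+00,  4.23777911e-01,  1.63057444e+00, -4.21816133e-06,
        1.08860122e+00, -1.90056723e-02]), 'qvel': array([ 0.00138844, -0.00141293, -0.003776  ,  0.00032392, -0.00173265,
       -0.00021031]), 'joint_torque': array([ 3.20988065e-04, -5.45614672e+01, -2.74323857e+01,  6.45438046e-02,
        1.87450543e-02, -1.83573400e-05]), 'ee_pos': array([ 183.26455046, -597.020636  ,  221.98638244]), 'orientation': array([-3.10549920e+00, -4.65837935e-01,  2.82582328e-04]), 'ft_force': array([-0.23402484, -0.02705103,  0.2607659 ]), 'moment': array([-0.0187422 , -0.0215705 , -0.02306261]), 'grasp_force': 0.0, 'width': 87.85166281615672}
```

View pics/top0.png

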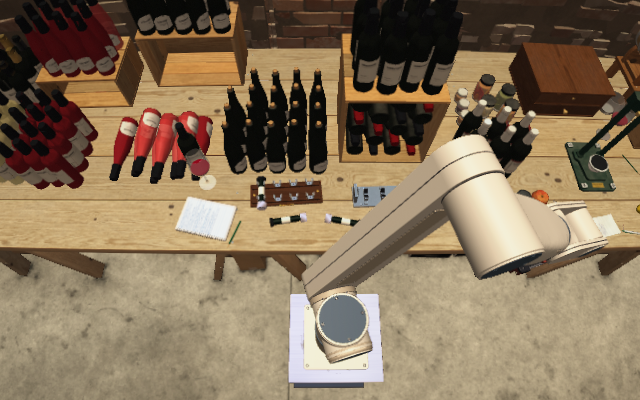

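View pics/scene0.png

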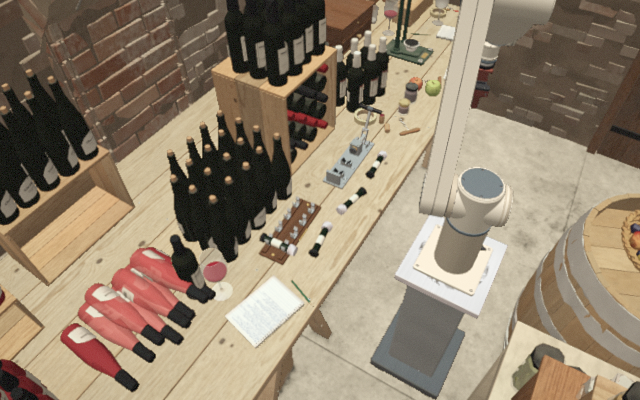

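The top view shows the rack (287,193), loose tubes at (288,219) and (342,220), and the press at (375,195) partly behind the arm. The scene view shows three loose tubes at (320,239), (351,200) and (376,165), with the press at (350,160) and the rack at (290,230).

Run:
```python
import cv2
a=cv2.imread('pics/scene0.png')[95:265,230:430]; cv2.imwrite('pics/sc.png',cv2.resize(a,None,fx=3.5,fy=3.5,interpolation=cv2.INTER_CUBIC))
a=cv2.imread('pics/top0.png')[165:245,170:430]; cv2.imwrite('pics/tc.png',cv2.resize(a,None,fx=3,fy=3,interpolation=cv2.INTER_CUBIC))
```

```text
(no output)
```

View pics/sc.png

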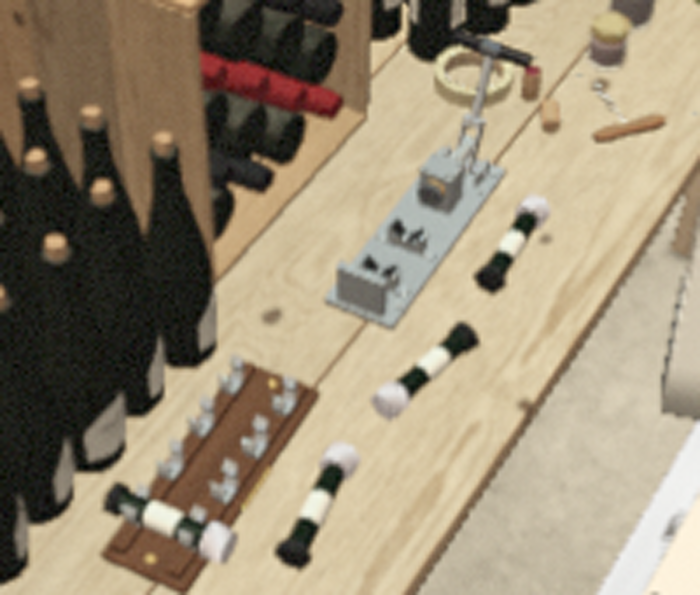

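View pics/tc.png

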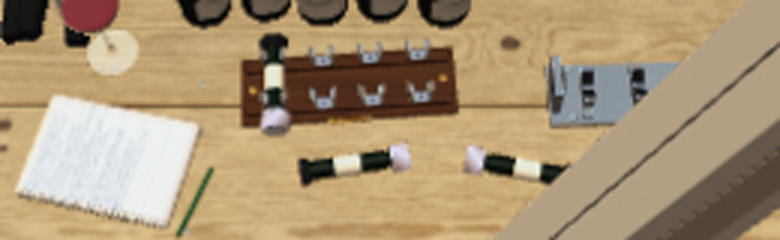

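Crops: the cap ends (pinkish metal) are at crop (340,458), (391,398), (535,208). The feet are at (294,550), (464,335), (491,275). The press back stop is at the near (+y) end and the lever at the far (-y) end.

```bash
cat >> h.py <<'E'
def cloud(im):
    v,u=np.mgrid[0:400,0:640]; uv=np.c_[u.ravel(),v.ravel()]
    return pts(im,uv).reshape(400,640,3)
def tubes(im,box=(300,700,-450,450),h=(5,60)):
    P=cloud(im); m=(P[...,2]>h[0])&(P[...,2]<h[1])&(im['depth']>0)
    m&=(P[...,0]>box[0])&(P[...,0]<box[1])&(P[...,1]>box[2])&(P[...,1]<box[3])
    n,l,s,c=cv2.connectedComponentsWithStats(m.astype('uint8'))
    out=[]
    for i in range(1,n):
        if s[i,4]<60: continue
        v,u=np.nonzero(l==i); W=pts(im,np.c_[u,v],17.)[:,:2]
        col=im['pixels'][v,u].astype(float)
        r=cv2.minAreaRect(W.astype('float32'))
        ctr,ev=W.mean(0),np.linalg.eigh(np.cov(W.T))[1][:,1]
        t=(W-ctr)@ev; lum=col.mean(1)
        # cap end is bright, foot end dark
        hi=lum[t>np.percentile(t,88)].mean(); lo=lum[t<np.percentile(t,12)].mean()
        if lo>hi: ev=-ev
        out.append((s[i,4],W.mean(0).round(1),np.array(r[0]).round(1),np.round(r[1],1),np.degrees(np.arctan2(ev[1],ev[0])).round(1),round(abs(hi-lo)), s[i,:2].tolist()))
    return out
E
python3 - <<'E'
from h import *
for n in('scene','top'):
    im=dict(np.load('pics/%s0.npz'%n)); print(n)
    P=cloud(im); 
    sub=P[(np.abs(P[...,2])<15)&(P[...,0]>350)&(P[...,0]<600)&(P[...,1]>-300)&(P[...,1]<300)]
    print('table z',np.percentile(sub[:,2],[5,25,50,75,95]).round(1))
    for o in tubes(im): print(*o)
E
```

```text
scene
table z [-6.5 -2.8 -0.1  3.8 12.4]
1009 [ 537.  -211.2] [ 541.7 -237.9] [ 97.5 342.7] -88.4 26 [322, 132]
226 [ 435.5 -260.5] [ 435.7 -260.3] [ 43.9 173. ] -85.9 145 [365, 151]
691 [665.7 237.4] [671.6 221.3] [411.9  67.3] -89.7 31 [222, 185]
280 [428.6 -33.5] [430.  -37.6] [161.6  42.7] 79.2 98 [336, 187]
1915 [550.2 206.5] [558.1 197.5] [151.5 297. ] -86.5 25 [258, 196]
315 [434.3 175.9] [435.  175.6] [ 38.7 157.6] -80.1 165 [308, 221]
659 [431.6 425.6] [426.4 421.5] [ 69.  162.7] -6.1 8 [258, 275]
top
table z [-4.8 -1.4  1.2  5.1 13.3]
114 [667.6 301.6] [670. 303.] [57.5 79.8] 107.1 2 [249, 159]
109 [659.8 384.3] [665.2 384.3] [54.4 73.9] -67.3 22 [229, 160]
101 [658.6 222.3] [664.3 218.8] [50.1 77.3] 107.6 42 [269, 160]
109 [666.2 142.9] [668.9 142.5] [57.8 82.7] -88.4 17 [287, 160]
114 [657.9  58.2] [660.2  55.1] [61.  80.2] -93.6 28 [308, 162]
1757 [546.7 191.7] [552.6 186.4] [154.5 297.1] 92.8 11 [249, 176]
647 [ 537.2 -154.9] [ 533.5 -169.5] [100.3 192.4] -69.0 34 [351, 185]
502 [427.1 420.2] [425.3 416.4] [ 71.7 158.6] -4.5 13 [216, 202]
278 [431.6 173. ] [432.1 170. ] [ 38.4 152.5] -80.9 146 [269, 213]
228 [427.7 -28.4] [423.2 -34.5] [132.9  41.5] 80.0 130 [324, 214]
```

```bash
cat >> h.py <<'E'
def rectmask(mask,im,z=12.,L=(100,290)):
    """board-like thing: far edges of its top at z, near edges at 0 -> returns edge points"""
    m=cv2.morphologyEx(mask.astype('uint8'),cv2.MORPH_CLOSE,np.ones((9,9)))
    n,l,s,c=cv2.connectedComponentsWithStats(m); i=1+s[1:,4].argmax(); m=(l==i).astype('uint8')
    c=max(cv2.findContours(m,cv2.RETR_EXTERNAL,cv2.CHAIN_APPROX_NONE)[0],key=len)[:,0,:].astype(float)
    return m,c
def line(P): # robust line fit in xy
    vx,vy,x,y=cv2.fitLine(P[:,:2].astype('float32'),cv2.DIST_HUBER,0,.01,.01).ravel()
    return np.array([x,y]),np.array([vx,vy])
E
python3 - <<'E'
from h import *
for n in('top','scene'):
    im=dict(np.load('pics/%s0.npz'%n)); px=im['pixels'].astype(int)
    hsv=cv2.cvtColor(im['pixels'],cv2.COLOR_RGB2HSV)
    P=pts(im,np.c_[np.tile(np.arange(640),400),np.repeat(np.arange(400),640)],12.).reshape(400,640,3)
    roi=(P[...,0]>470)&(P[...,0]<640)&(P[...,1]>20)&(P[...,1]<370)
    rk=roi&(px[...,0]-px[...,2]>25)&(px.sum(2)<300)
    m,c=rectmask(rk,im)
    W12=pts(im,c,12.);W0=pts(im,c,0.)
    r=cv2.minAreaRect(W12[:,:2].astype('float32')); print(n,'rack',r)
    x0,y0=r[0]
    for nm,W,s in(('back',W12,W12[:,0]>x0+35),('front0',W0,W12[:,0]<x0-40),('+y',W12,W12[:,1]>y0+135),('-y0',W0,W12[:,1]<y0-135)):
        ok=s&((abs(W12[:,1]-y0)<90) if 'y' not in nm else (abs(W12[:,0]-x0)<30)); 
        if ok.sum()>5: p,v=line(W[ok]); print('  ',nm,ok.sum(),p.round(1),np.degrees(np.arctan2(v[1],v[0])).round(2))
    roi=(P[...,0]>440)&(P[...,0]<620)&(P[...,1]>-420)&(P[...,1]<-40)
    gr=roi&(hsv[...,1]<60)&(px[...,2]>=px[...,0]-2)&(px.sum(2)>250)
    m,c=rectmask(gr,im); W=pts(im,c,12.); print(n,'press',cv2.minAreaRect(W[:,:2].astype('float32')))
    cv2.imwrite('pics/m_%s.png'%n,m*255)
    # paper bands
    for nm,ctr in(('A',(435,-260)),('B',(430,-34)),('C',(434,174))):
        Q=pts(im,np.c_[np.tile(np.arange(640),400),np.repeat(np.arange(400),640)],22.).reshape(400,640,3)
        d=np.hypot(Q[...,0]-ctr[0],Q[...,1]-ctr[1])
        b=(d<45)&(px.min(2)>140)&(abs(px[...,0]-px[...,1])<35)&(px[...,0]>px[...,2]+5)
        v,u=np.nonzero(b); print(nm,len(u),pts(im,np.c_[u,v],22.).mean(0).round(1) if len(u) else '')
E
```

```text
top rack ((556.8795166015625, 203.5674285888672), (150.89321899414062, 332.79498291015625), 2.2883565425872803)
   back 48 [597.9 186.4] -88.29
   front0 47 [503.5 195.8] -84.38
   -y0 14 [560.9  43. ] -0.45
top press ((543.6345825195312, -171.76608276367188), (177.1476287841797, 94.97024536132812), 89.98890686035156)
A 0 
B 51 [427. -48.  22.]
C 47 [432.3 183.4  22. ]
scene rack ((564.6076049804688, 194.23399353027344), (126.5914077758789, 287.7413635253906), 4.434764862060547)
   back 15 [609.7 232.1] 86.38
   front0 42 [513.4 176.7] 88.38
   +y 14 [559.5 336.1] 2.07
   -y0 14 [568.9  45.3] 1.71
scene press ((547.3888549804688, -242.02792358398438), (95.7157211303711, 325.50421142578125), 1.1962138414382935)
A 194 [ 436.2 -257.9   22. ]
B 251 [430.6 -36.3  22. ]
C 310 [433.4 176.2  22. ]
```

Emit:
step_arm --pt "1 0 0 0 0 0 -1" --pt "1 0 0 0 0 0 -1" --pt "1 0 0 0 0 0 -1" --pt "1 0 0 0 0 0 -1"

```text
t: 0.6
ee_pos: [183.3, -597.1, 222.2]
orientation: [-2.904, -1.197, -0.0]
ft_force: [0.1, -0.2, 0.6]
width: 87.7
grasp_force: 0.0
```

Emit:
step_arm --pt "0.4 1 0 0 0 0 0" --pt "0.4 1 0 0 0 0 0" --pt "0.4 1 0 0 0 0 0" --pt "0.4 1 0 0 0 0 0" --pt "0.4 1 0 0 0 0 0" --pt "0.4 1 0 0 0 0 0" --pt "0.4 1 0 0 0 0 0" --pt "0.4 0 0 0 0 0 -1" --pt "0.4 0 0 0 0 0 -1" --pt "0.4 0 0 0 0 0 -1" --pt "0.4 0 0 0 0 0 -1" --pt "0.4 0 0 0 0 0 -1" --pt "0.4 0 0 0 0 0 -1" --pt "0.4 0 0 0 0 0 -1" --pt "0.4 0 0 0 0 0 -1" --pt "0.4 1 0.17 0 0 0 0" --pt "0.4 1 0.17 0 0 0 0" --pt "0.4 1 0.17 0 0 0 0" --pt "0.4 1 0.17 0 0 0 0" --pt "0.4 1 0.17 0 0 0 0"

```text
t: 3.1
ee_pos: [432.8, -96.7, 222.6]
orientation: [-2.029, -2.399, -0.0]
ft_force: [0.9, -0.0, 0.5]
width: 61.6
grasp_force: 0.0
```

Emit:
step_arm --pt "0.4 1 0.17 0 0 0 0" --pt "0.4 1 0.17 0 0 0 0" --pt "0.4 1 0.17 0 0 0 0" --pt "0.4 1 0.17 0 0 0 0" --pt "0.4 1 0.17 0 0 0 0" --pt "0.4 0 0 0 0 0 0"

```text
t: 3.85
ee_pos: [433.2, 157.9, 222.5]
orientation: [-2.023, -2.403, -0.0]
ft_force: [0.1, -0.6, 0.5]
width: 61.1
grasp_force: 0.0
```

Run:
```python
from h import *
for n in('top','scene'):
    im=grab(n,n+'1.png'); np.savez('pics/'+n+'1',**im)
o=get_obs();print(o['ee_pos'],o['orientation'],o['qpos'])
a=cv2.imread('pics/top1.png')[160:240,240:430]; cv2.imwrite('pics/t1c.png',cv2.resize(a,None,fx=4.2,fy=4.2,interpolation=cv2.INTER_CUBIC))
a=cv2.imread('pics/scene1.png')[95:270,250:420]; cv2.imwrite('pics/s1c.png',cv2.resize(a,None,fx=3.4,fy=3.4,interpolation=cv2.INTER_CUBIC))
```

```text
[433.00651735 155.31240062 222.36205732] [-2.02619786e+00 -2.40056831e+00  1.54731775e-03] [ 3.18738242e-01  1.79613276e-01  1.98190053e+00 -3.92830023e-04
  9.81034528e-01  1.50218913e-01]
```

View pics/t1c.png

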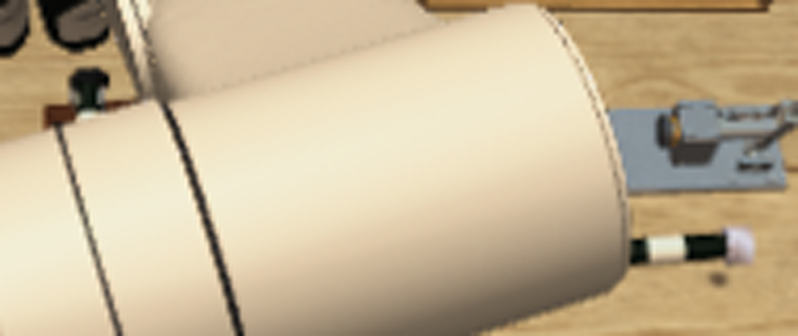

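Top view is mostly hidden by the arm; visible: press's -y end with plate corner at about (427,205) and tube A's band at (398,219).

Run:
```python
from h import *
U=np.c_[np.tile(np.arange(640),400),np.repeat(np.arange(400),640)]
def edges(im,mask,x0,x1,step=8,ax=1,z=(0,12)):
    pass
for f,n in(('top0','top'),('top1','top'),('scene0','scene'),('scene1','scene')):
    im=dict(np.load('pics/%s.npz'%f)); px=im['pixels'].astype(int)
    P=pts(im,U,12.).reshape(400,640,3)
    roi=(P[...,0]>470)&(P[...,0]<640)&(P[...,1]>-420)&(P[...,1]<-50)
    gr=roi&(px[...,2]>px[...,0]+3)&(px[...,2]>90)
    v,u=np.nonzero(gr); W12=pts(im,np.c_[u,v],12.); W0=pts(im,np.c_[u,v],0.)
    print(f,len(u),'y range p', np.percentile(W12[:,1],[.5,2,98,99.5]).round(1))
    # per y-slice front and back extents
    for y in range(-370,-60,30):
        s=abs(W12[:,1]-y)<6
        if s.sum()>8: print(y,'front z12/z0 %.1f %.1f back z12 %.1f'%(W12[s,0].min(),W0[s,0].min(),W12[s,0].max()),s.sum())
```

```text
top0 494 y range p [-254.1 -244.2  -92.2  -88.1]
-220 front z12/z0 545.3 551.4 back z12 577.4 21
-190 front z12/z0 509.4 515.2 back z12 577.4 43
-160 front z12/z0 496.2 501.8 back z12 577.3 57
-130 front z12/z0 496.2 501.8 back z12 577.3 34
-100 front z12/z0 496.2 501.8 back z12 591.1 50
top1 524 y range p [-379.3 -375.8 -225.5 -221.5]
-370 front z12/z0 504.9 510.6 back z12 586.9 34
-340 front z12/z0 504.9 510.6 back z12 582.2 37
-310 front z12/z0 500.5 506.2 back z12 591.5 46
-280 front z12/z0 500.5 506.2 back z12 582.1 17
-250 front z12/z0 500.5 506.2 back z12 582.1 55
-220 front z12/z0 545.3 551.4 back z12 577.4 12
scene0 212 y range p [-367.4 -355.4  -92.6  -85.6]
-340 front z12/z0 507.2 512.5 back z12 587.5 13
-250 front z12/z0 509.5 514.9 back z12 576.9 14
-160 front z12/z0 502.2 507.4 back z12 578.0 14
scene1 146 y range p [-362.5 -354.9 -168.1 -165.5]
-340 front z12/z0 507.2 512.5 back z12 587.5 12
-250 front z12/z0 506.0 511.3 back z12 580.5 13
-220 front z12/z0 505.4 510.7 back z12 613.8 12
```

View pics/s1c.png

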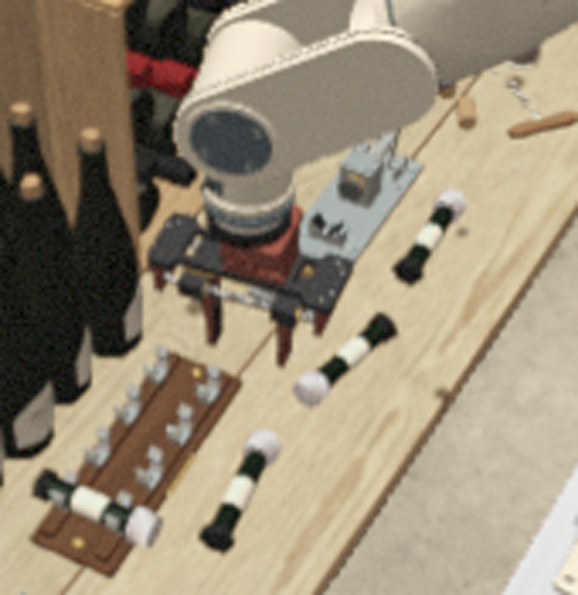

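Scene view: gripper hovering above between tubes; tubes' bands at (320,238), (354,198), (376,164); rack and tube_done clear.

Run:
```python
from h import *
im=dict(np.load('pics/top0.npz'))
def tc(*l): return [(170+a/3-.33,165+b/3-.33) for a,b in l]
print('C foot band cap',pts(im,tc((300,170),(347,164),(411,156)),20.).round(1).tolist())
print('done foot band cap',pts(im,tc((273,38),(274,78),(274,132)),45.).round(1).tolist())
print('saddles',pts(im,tc((588,90),(638,85)),38.).round(1).tolist())
print('clips2,3,4 back',pts(im,tc((321,58),(369,54),(417,50)),45.).round(1).tolist())
print('clips2,3,4 front',pts(im,tc((323,98),(371,96),(421,92)),45.).round(1).tolist())
for f in('scene0','scene1'):
    im=dict(np.load('pics/%s.npz'%f))
    g=(lambda *l:[(230+a/3.5-.36,95+b/3.5-.36) for a,b in l]) if f=='scene0' else (lambda *l:[(250+a/3.4-.35,95+b/3.4-.35) for a,b in l])
    if f=='scene0':
        print('done',pts(im,g((112,499),(164,517),(228,545)),45.).round(1).tolist())
        print('back clips 4,3,2',pts(im,g((232,375),(203,415),(171,460)),45.).round(1).tolist())
        print('front clips 4,3,2',pts(im,g((285,397),(256,437),(225,482)),45.).round(1).tolist())
        print('saddles',pts(im,g((382,268),(408,235)),38.).round(1).tolist())
        print('bar ends',pts(im,g((458,42),(528,60)),160.).round(1).tolist())
    for nm,ctr in(('A',(435,-260)),('B',(430,-34)),('C',(434,174))):
        px=im['pixels'].astype(int); uc,vc={'A':(376,164.5),'B':(353.5,198),'C':(320.5,238.5)}[nm]
        v,u=np.nonzero(px.min(2)>165); s=np.hypot(u-uc,v-vc)<9; print(f,nm,s.sum(),pts(im,np.c_[u,v][s],23.).mean(0).round(1))
```

```text
C foot band cap [[422.2, 243.4, 20.0], [430.7, 182.9, 20.0], [442.1, 100.1, 20.0]]
done foot band cap [[603.6, 286.6, 45.0], [543.1, 281.5, 45.0], [464.7, 276.7, 45.0]]
saddles [[529.2, -133.3, 38.0], [536.6, -200.4, 38.0]]
clips2,3,4 back [[573.1, 220.7, 45.0], [579.2, 156.9, 45.0], [585.3, 92.9, 45.0]]
clips2,3,4 front [[513.7, 215.5, 45.0], [516.7, 152.7, 45.0], [522.6, 87.3, 45.0]]
done [[601.8, 295.1, 45.0], [544.8, 286.1, 45.0], [472.3, 281.0, 45.0]]
back clips 4,3,2 [[589.6, 97.2, 45.0], [585.1, 158.5, 45.0], [579.6, 224.2, 45.0]]
front clips 4,3,2 [[525.2, 93.8, 45.0], [522.0, 154.4, 45.0], [517.2, 218.9, 45.0]]
saddles [[536.3, -128.8, 38.0], [537.3, -190.6, 38.0]]
bar ends [[589.1, -395.5, 160.0], [502.8, -407.6, 160.0]]
scene0 A 93 [ 429.  -254.5   23. ]
scene0 B 93 [425.9 -48.   23. ]
scene0 C 117 [433.9 178.3  23. ]
scene1 A 42 [ 437.1 -255.5   23. ]
scene1 B 55 [430.2 -51.3  23. ]
scene1 C 65 [437.9 180.6  23. ]
```

Emit:
step_arm --pt "0.3 0.48 0.1 0.5 0 0 0" --pt "0.3 0 0 1 0 0 0" --pt "0.3 0 0 1 0 0 0" --pt "0.3 0 0 1 0 0 0" --pt "0.3 0 0 0.5 0 0 0" --pt "0.3 0 0 0.2 0 0 0" --pt "0.3 0 0 0 0 0 0"

```text
t: 4.82
ee_pos: [434.5, 178.9, 12.6]
orientation: [-2.03, -2.397, 0.001]
ft_force: [-0.3, -0.8, 0.5]
width: 57.0
grasp_force: 0.0
```

Emit:
step_arm --pt "0.3 0 0 0.14 0 0 0" --pt "0.3 0 0 0 0 0 0" --pt "-1 0 0 0 0 0 0" --pt "-1 0 0 0 0 0 0" --pt "-1 0 0 0 0 0 0" --pt "-1 0 0 0 0 0 0" --pt "-1 0 0 -0.4 0 0 0" --pt "-1 0 0 0 0 0 0"

```text
t: 5.82
ee_pos: [435.2, 180.1, 26.4]
orientation: [2.028, 2.398, 0.003]
ft_force: [-0.2, 0.7, -1.1]
width: 25.6
grasp_force: 30.0
```

Emit:
step_arm --pt "-1 0 0 -0.8 0 0 0" --pt "-1 0 0 -0.8 0 0 1" --pt "-1 0 0 -0.7 0 0 0" --pt "-1 -0.88 0.21 0 0 0 0" --pt "-1 -0.88 0.21 0 0 0 0" --pt "-1 -0.88 0.21 0 0 0 0" --pt "-1 -0.88 0.21 0 0 0 0" --pt "-1 -0.88 0.21 0 0 0 0" --pt "-1 -0.88 0.21 0 0 0 0" --pt "-1 -0.88 0.21 0 0 0 0" --pt "-1 -0.88 0.21 0 0 0 0" --pt "-1 0 0 0 0 0 0" --pt "-1 0 0 0 0 0 0"

```text
t: 7.45
ee_pos: [534.0, -167.4, 139.8]
orientation: [-2.168, -2.271, 0.001]
ft_force: [0.1, 0.2, 0.7]
width: 25.3
grasp_force: 30.0
```

Run:
```python
from h import *
im=grab('scene'); np.savez('pics/scene2',**im); im2=grab('top'); np.savez('pics/top2',**im2)
a=im['pixels'][95:265,300:420,::-1]; b=im2['pixels'][165:225,330:440,::-1]
a=cv2.resize(a,None,fx=3.4,fy=3.4,interpolation=cv2.INTER_CUBIC); b=cv2.resize(b,None,fx=3.4,fy=3.4,interpolation=cv2.INTER_CUBIC)
c=np.zeros((578,790,3),'uint8'); c[:a.shape[0],:a.shape[1]]=a; c[:b.shape[0],412:412+b.shape[1]]=b; cv2.imwrite('pics/p2.png',c)
```

```text
(no output)
```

View pics/p2.png

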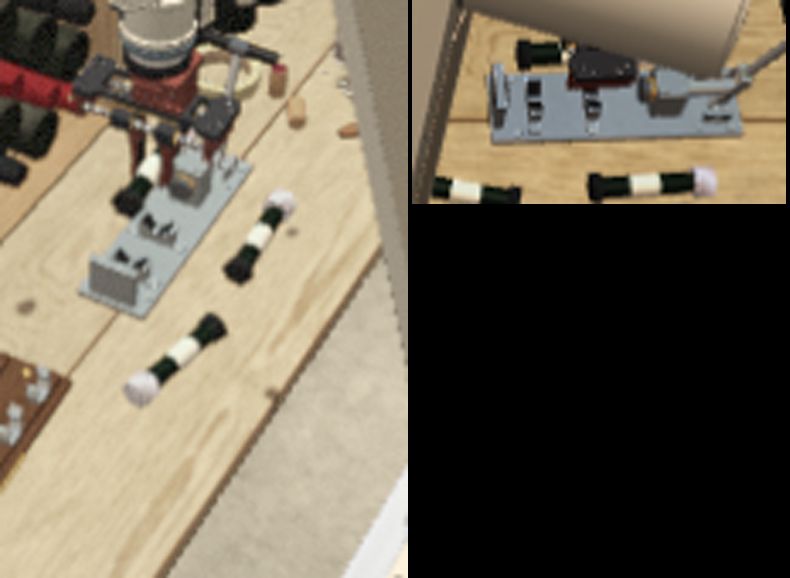

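The whole press is visible in the top crop: plate corners at (492,143), (741,134), back stop at (500,95), ram head at (640,85). The held tube's foot end is at (518,53).

Run:
```python
from h import *
im=dict(np.load('pics/top2.npz')); g=lambda *l:[(330+(a-412)/3.4-.35,165+b/3.4-.35) for a,b in l]
print('plate front corners z0',pts(im,g((492,143),(741,136)),0.).round(1).tolist())
print('plate front z12',pts(im,g((492,139),(741,132)),12.).round(1).tolist())
print('plate back z12',pts(im,g((560,73),(740,68)),12.).round(1).tolist())
print('stop,ram',pts(im,g((508,92),(640,86)),46.).round(1).tolist())
print('saddle1 top centre',pts(im,g((534,106)),34.).round(1).tolist())
print('foot end axis',pts(im,g((517,54)),151.).round(1).tolist())
im=dict(np.load('pics/scene2.npz')); g=lambda *l:[(300+a/3.4-.35,95+b/3.4-.35) for a,b in l]
print('foot',pts(im,g((128,198),(149,168)),151.).round(1).tolist())
print('stop far top edge corners, ram head',pts(im,g((140,272)),60.).round(1),pts(im,g((188,182)),46.).round(1))
print('saddles',pts(im,g((130,265),(157,229)),34.).round(1).tolist())
px=im['pixels'].astype(int)
for nm,(uc,vc) in {'A':(376.5,164.5),'B':(353.5,198)}.items():
    v,u=np.nonzero(px.min(2)>165); s=np.hypot(u-uc,v-vc)<9; print(nm,s.sum(),pts(im,np.c_[u,v][s],23.).mean(0).round(1))
```

```text
plate front corners z0 [[494.2, -85.6, 0.0], [503.2, -383.7, 0.0]]
plate front z12 [[493.8, -84.4, 12.0], [502.8, -380.5, 12.0]]
plate back z12 [[581.4, -170.4, 12.0], [588.6, -390.5, 12.0]]
stop,ram [[538.3, -102.0, 46.0], [546.3, -257.4, 46.0]]
saddle1 top centre [[526.1, -133.1, 34.0]]
foot end axis [[531.0, -100.8, 151.0]]
foot [[535.7, -111.9, 151.0], [540.2, -166.7, 151.0]]
stop far top edge corners, ram head [[509.8 -97.7  60. ]] [[ 542.1 -272.1   46. ]]
saddles [[537.4, -123.8, 34.0], [539.9, -192.3, 34.0]]
A 87 [ 427.6 -253.3   23. ]
B 97 [426.  -48.1  23. ]
```

Emit:
step_arm --pt "-1 -0.05 0.09 0.4 0 0 0.13" --pt "-1 0 0 0.7 0 0 0" --pt "-1 0 0 0.7 0 0 0" --pt "-1 0 0 0 0 0 0" --pt "-1 0 0 0.15 0 0 0" --pt "-1 0 0 0.1 0 0 0" --pt "-1 0 0 0 0 0 0"

```text
t: 8.43
ee_pos: [539.7, -170.2, 38.6]
orientation: [2.186, 2.256, 0.0]
ft_force: [-0.6, 0.6, -1.0]
width: 25.1
grasp_force: 30.0
```

Emit:
step_arm --pt "-1 0 0 0.06 0 0 0" --pt "-1 0 0 0.04 0 0 0" --pt "-1 0 0 0 0 0 0"

```text
t: 8.8
ee_pos: [540.0, -170.3, 34.8]
orientation: [2.186, 2.255, 0.001]
ft_force: [-2.1, 1.1, 14.1]
width: 25.6
grasp_force: 30.0
```

Emit:
step_arm --pt "0 0 0 0 0 0 0" --pt "0 0 0 0 0 0 0" --pt "0 0 0 -0.7 0 0 0" --pt "0 0 0 -1 0 0 0" --pt "0 0 0 -1 0 0 0" --pt "-1 0 0 -1 0 0 0" --pt "-1 -0.91 -0.11 0 0 0 0" --pt "-1 -0.91 -0.11 0 0 0 0" --pt "-1 -0.91 -0.11 0 0 0 0" --pt "-1 -0.91 -0.11 0 0 0 0" --pt "-1 -0.91 -0.11 0 0 0 0" --pt "-1 -0.91 -0.11 0 0 0 0" --pt "-1 0 0 0 0 0 0"

```text
t: 10.42
ee_pos: [514.2, -446.9, 217.5]
orientation: [2.19, 2.252, -0.001]
ft_force: [-0.3, 0.5, 0.3]
width: 0.5
grasp_force: 0.0
```

Run:
```python
from h import *
im=grab('scene'); np.savez('pics/scene3',**im); im2=grab('top'); np.savez('pics/top3',**im2)
a=im['pixels'][75:235,310:430,::-1]; b=im2['pixels'][155:225,335:445,::-1]
a=cv2.resize(a,None,fx=3.4,fy=3.4,interpolation=cv2.INTER_CUBIC); b=cv2.resize(b,None,fx=3.4,fy=3.4,interpolation=cv2.INTER_CUBIC)
c=np.zeros((544,790,3),'uint8'); c[:a.shape[0],:a.shape[1]]=a; c[:b.shape[0],412:412+b.shape[1]]=b; cv2.imwrite('pics/p3.png',c)
```

```text
(no output)
```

View pics/p3.png

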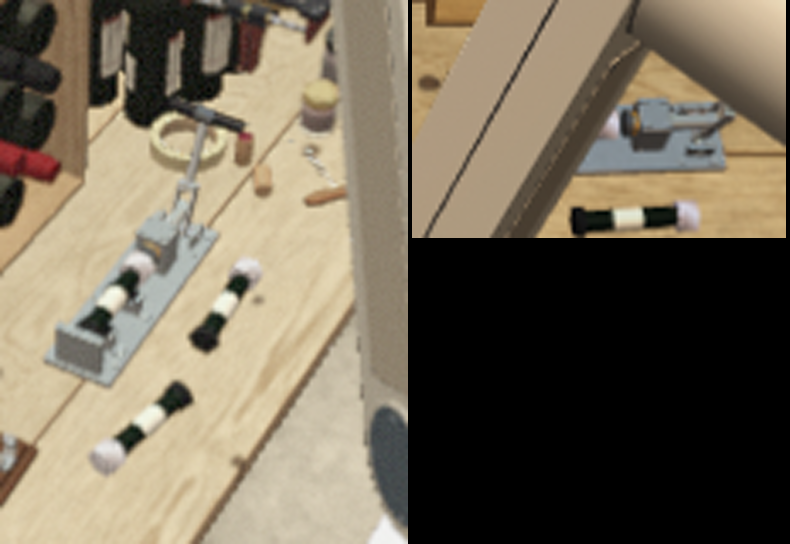

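The tube lies in the saddles, cap to the ram (cap at crop (138,265)). The lever bar spans (172,103)–(243,128).

Run:
```python
from h import *
im=dict(np.load('pics/scene3.npz')); g=lambda *l:[(310+a/3.4-.35,75+b/3.4-.35) for a,b in l]
print('bar ends, rod',pts(im,g((172,103),(243,128),(206,114)),160.).round(1).tolist())
print('depth pts',pts(im,np.round(g((180,106),(230,122)))).round(0).tolist())
P=cloud(im); m=(P[...,1]>-560)&(P[...,1]<-330)&(P[...,0]>380)&(P[...,0]<640)&(P[...,2]>110)
v,u=np.nonzero(m); print(len(u), P[m].min(0).round(),P[m].max(0).round(), u.min(),u.max(),v.min(),v.max())
```

```text
bar ends, rod [[595.4, -405.1, 160.0], [499.1, -405.8, 160.0], [549.7, -407.1, 160.0]]
depth pts [[579.0, -397.0, 167.0], [513.0, -395.0, 168.0]]
1899 [ 427. -498.  113.] [ 605. -330.  624.] 359 406 9 121
```

Emit:
step_arm --pt "-1 0 0.08 0.75 0 0 0" --pt "-1 0 0 0.75 0 0 0" --pt "-1 0.4 0 0 0 0 0" --pt "-1 0.3 0 0 0 0 0" --pt "-1 0.3 0 0 0 0 0" --pt "-1 0.3 0 0 0 0 0" --pt "-1 0 0 0 0 0 0"

```text
t: 11.4
ee_pos: [517.6, -377.7, 144.1]
orientation: [2.184, 2.257, 0.001]
ft_force: [0.7, -3.0, 1.8]
width: 0.4
grasp_force: 1.5
```

Emit:
step_arm --pt "-1 0.3 0 0 0 0 0" --pt "-1 0.3 0 0 0 0 0" --pt "-1 0.3 0 0 0 0 0" --pt "-1 0.2 0 0 0 0 0" --pt "-1 0 0 0 0 0 0"

```text
t: 12.02
ee_pos: [514.5, -322.8, 142.1]
orientation: [-2.184, -2.255, 0.001]
ft_force: [0.5, -3.0, -3.3]
width: 0.7
grasp_force: 1.7
```

Emit:
step_arm --pt "-1 0.15 0 0 0 0 0" --pt "-1 0.1 0 0 0 0 0" --pt "-1 0.1 0 0 0 0 0" --pt "-1 0 0 0 0 0 0"

```text
t: 12.52
ee_pos: [514.2, -311.5, 141.1]
orientation: [2.18, 2.253, -0.01]
ft_force: [2.1, -30.6, -23.4]
width: 0.9
grasp_force: 15.4
```

Emit:
step_arm --pt "-1 -0.3 0 0 0 0 0" --pt "-1 -0.5 0 0 0 0 0" --pt "-1 -0.5 0 0 0 0 0" --pt "-1 -0.5 0 0 0 0 0" --pt "-1 -0.5 0 0 0 0 0" --pt "-1 -0.4 0 0 0 0 0" --pt "-1 0 0 -0.8 0 0 0" --pt "-1 0 0 -0.8 0 0 0" --pt "-1 0 0 0 0 0 0"

```text
t: 13.65
ee_pos: [520.5, -443.1, 226.9]
orientation: [2.182, 2.252, 0.001]
ft_force: [0.3, -0.4, 0.1]
width: 0.4
grasp_force: 0.0
```

Run:
```python
from h import *
im=grab('scene'); np.savez('pics/scene4',**im)
P=cloud(im); px=im['pixels']
m=(P[...,2]>145)&(P[...,2]<185)&(P[...,0]>490)&(P[...,0]<600)&(P[...,1]>-430)&(P[...,1]<-260)&(px.max(2)<70)
print('bar',m.sum(),np.median(P[m],0).round(1))
a=cv2.resize(px[75:235,310:430,::-1],None,fx=3.7,fy=3.7,interpolation=cv2.INTER_CUBIC); cv2.imwrite('pics/p4.png',a)
for nm,(uc,vc) in {'A':(376.5,164.5),'B':(353.5,198),'P':(343,162)}.items():
    v,u=np.nonzero(px.min(2)>165); s=np.hypot(u-uc,v-vc)<9; print(nm,s.sum(),pts(im,np.c_[u,v][s],23. if nm!='P' else 52).mean(0).round(1))
```

```text
bar 41 [ 568.5 -399.1  162.1]
A 99 [ 427.6 -254.2   23. ]
B 106 [425.  -47.2  23. ]
P 98 [ 544.6 -166.3   52. ]
```

View pics/p4.png

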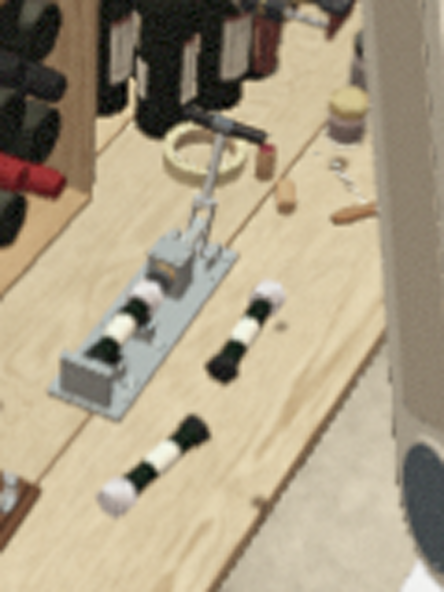

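The lever is back at rest and there is now a gap between ram and cap (cap at crop (148,293)), so the tube sits against the back stop.

Emit:
step_arm --pt "0 0.92 0.09 0 0 0 0" --pt "0 0.92 0.09 0 0 0 0" --pt "0 0.92 0.09 0 0 0 0" --pt "0 0.92 0.09 0 0 0 0" --pt "0 0.92 0.09 0 0 0 0" --pt "0 0.92 0.09 0 0 0 0" --pt "0 0 0 0 0 0 0" --pt "0 0 0 1 0 0 0" --pt "0 0 0 1 0 0 0" --pt "0 0 0 1 0 0 0" --pt "0 0 0 0.6 0 0 0" --pt "0 0 0 0 0 0 0"

```text
t: 15.2
ee_pos: [534.8, -164.9, 40.2]
orientation: [-2.183, -2.251, 0.005]
ft_force: [-0.7, 0.3, -0.6]
width: 44.0
grasp_force: 0.0
```

Emit:
step_arm --pt "0 0 0.1 0 0 0 0" --pt "0 0 0 0.25 0 0 0" --pt "0 0 0 0 0 0 0" --pt "-1 0 0 0 0 0 0" --pt "-1 0 0 0 0 0 0" --pt "-1 0 0 0 0 0 0" --pt "-1 0 0 -0.6 0 0 0" --pt "-1 0 0 -0.8 0 0 0" --pt "-1 0 0 -0.6 0 0 0" --pt "-1 0 0 0 0 0 0"

```text
t: 16.45
ee_pos: [543.9, -165.0, 133.0]
orientation: [2.183, 2.253, 0.003]
ft_force: [0.5, 0.3, -1.3]
width: 25.2
grasp_force: 29.9
```

Emit:
step_arm --pt "-1 0 0 0 0 0 1" --pt "-1 0 0 0 0 0 1" --pt "-1 0 0 0 0 0 1" --pt "-1 0 0 0 0 0 1" --pt "-1 0 0 0 0 0 1" --pt "-1 0 0 0 0 0 1" --pt "-1 0 0 0 0 0 1" --pt "-1 0 0 0 0 0 1" --pt "-1 0 0 0 0 0 1" --pt "-1 0 0 0 0 0 1" --pt "-1 0 0 0 0 0 1" --pt "-1 0 0 0 0 0 1" --pt "-1 0 0 0 0 0 0.7" --pt "-1 0.13 -1 0 0 0 0" --pt "-1 0.13 -1 0 0 0 0" --pt "-1 0.13 -1 0 0 0 0" --pt "-1 0.13 -1 0 0 0 0" --pt "-1 0.13 -1 0 0 0 0" --pt "-1 0 0 0 0 0 0" --pt "-1 0 0 0 0 0 0"

```text
t: 18.95
ee_pos: [554.3, 86.9, 129.5]
orientation: [3.139, 0.124, -0.003]
ft_force: [1.0, 0.6, -0.6]
width: 25.5
grasp_force: 29.9
```

Run:
```python
from h import *
im=grab('scene'); np.savez('pics/scene5',**im)
a=cv2.resize(im['pixels'][170:275,250:370,::-1],None,fx=5,fy=5,interpolation=cv2.INTER_CUBIC); cv2.imwrite('pics/p5.png',a)
o=get_obs(); print(o['ee_pos'],o['orientation'])
```

```text
[554.51173372  86.36724184 129.76238844] [ 3.13882039e+00  1.22248818e-01 -2.50298956e-03]
```

View pics/p5.png

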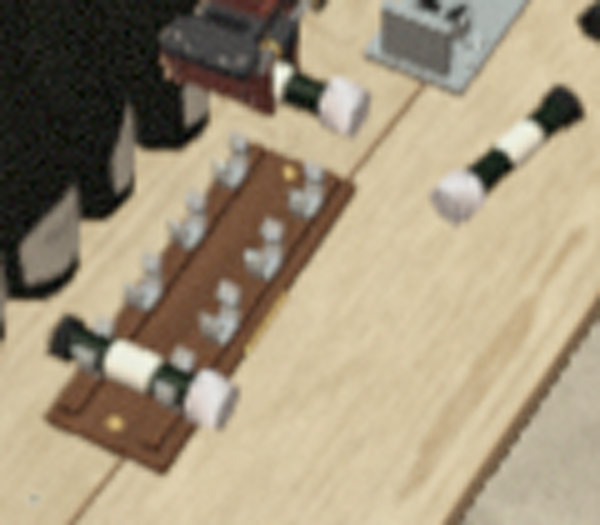

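The held tube is above the rack's -y end, cap at crop (345,105), pointing to the front. Rack corners are at (253,143), (355,180), (48,412), (165,462).

Run:
```python
from h import *
im=dict(np.load('pics/scene5.npz')); g=lambda *l:[(250+a/5-.4,170+b/5-.4) for a,b in l]
c=pts(im,g((253,143),(355,180),(165,464),(48,412)),12.)[:,:2]; print('corners',c.round(1).tolist(),c.mean(0).round(1))
print(np.degrees(np.arctan2(*(c[0]-c[1])[::-1])),np.degrees(np.arctan2(*(c[3]-c[2])[::-1])), [np.linalg.norm(c[i]-c[i-1]).round(1) for i in range(4)])
fr=pts(im,g((172,380),(221,316),(266,250),(307,193)),40.);bk=pts(im,g((86,345),(146,285),(188,225),(234,163)),40.)
print('mid',((fr+bk)/2).round(1).tolist(), (bk-fr).round(1).tolist())
print('held cap/band',pts(im,g((350,105),(283,82)),145.).round(1).tolist())
```

```text
corners [[602.7, 50.7], [516.3, 41.9], [494.4, 326.1], [588.6, 333.4]] [550.5 188. ]
5.8021676316221855 4.427817792600177 [np.float64(283.1), np.float64(86.9), np.float64(285.1), np.float64(94.5)]
mid [[551.3, 284.5, 40.0], [549.4, 220.2, 40.0], [554.7, 156.5, 40.0], [558.5, 92.7, 40.0]] [[68.3, 6.8, 0.0], [61.1, 4.9, 0.0], [61.3, 10.0, 0.0], [62.2, 3.5, 0.0]]
held cap/band [[495.4, 80.6, 145.0], [547.4, 86.4, 145.0]]
```

Emit:
step_arm --pt "-1 0.03 -0.1 0.4 0 0 0" --pt "-1 0 0 0.6 0 0 0" --pt "-1 0 0 0.3 0 0 0" --pt "-1 0 0 0 0 0 0"

```text
t: 19.5
ee_pos: [555.4, 91.3, 64.6]
orientation: [3.139, 0.121, -0.004]
ft_force: [-0.8, 0.4, 0.1]
width: 25.5
grasp_force: 29.9
```

Emit:
step_arm --pt "-1 0 0 0.2 0 0 0" --pt "-1 0 0 0.1 0 0 0" --pt "-1 0 0 0.1 0 0 0" --pt "-1 0 0 0 0 0 0"

```text
t: 20.0
ee_pos: [556.4, 92.3, 45.6]
orientation: [3.139, 0.123, 0.0]
ft_force: [0.2, -1.1, -0.4]
width: 25.1
grasp_force: 29.9
```

Emit:
step_arm --pt "-1 0 0 0.08 0 0 0" --pt "-1 0 0 0.08 0 0 0" --pt "-1 0 0 0.08 0 0 0"

```text
t: 20.38
ee_pos: [558.1, 92.5, 35.3]
orientation: [-3.139, -0.123, -0.006]
ft_force: [-0.0, -1.3, 11.6]
width: 25.4
grasp_force: 29.9
```

Emit:
step_arm --pt "-1 0 0 0.1 0 0 0" --pt "-1 0 0 0.1 0 0 0" --pt "-1 0 0 0.08 0 0 0" --pt "-1 0 0 0 0 0 0"

```text
t: 20.88
ee_pos: [557.6, 92.0, 22.0]
orientation: [3.139, 0.123, 0.004]
ft_force: [-4.8, -4.8, 23.8]
width: 25.3
grasp_force: 30.0
```

Emit:
step_arm --pt "-0.1 0 0 0 0 0 0" --pt "-0.1 0 0 0 0 0 0" --pt "-0.1 0 0 -0.6 0 0 0" --pt "-0.1 0 0 -0.6 0 0 0" --pt "-1 0 0 0 0 0 0" --pt "-1 0 0 0 0 0 0" --pt "-1 0 0 0 0 0 0" --pt "-1 0 0 0.3 0 0 0" --pt "-1 0 0 0.2 0 0 0" --pt "-1 0 0 0.1 0 0 0" --pt "-1 0 0 0 0 0 0"

```text
t: 22.25
ee_pos: [555.7, 92.2, 51.6]
orientation: [3.139, 0.123, -0.003]
ft_force: [-10.8, -1.6, 34.3]
width: 0.6
grasp_force: 17.3
```

Emit:
step_arm --pt "-1 0 0 -0.5 0 0 0" --pt "-1 0 0 -1 0 0 0" --pt "-1 0 0 -1 0 0 0" --pt "0.3 0 1 0 0 0 0" --pt "0.3 0 1 0 0 0 0" --pt "0.3 0 1 0 0 0 -1" --pt "0.3 0 0 0 0 0 -1" --pt "0.3 0 0 0 0 0 -1" --pt "0.3 0 0 0 0 0 -1" --pt "0.3 0 0 0 0 0 -1" --pt "0.3 0 0 0 0 0 -1" --pt "0.3 0 0 0 0 0 -1" --pt "0.3 0 0 0 0 0 -1" --pt "0.3 0 0 0 0 0 -1" --pt "0.3 0 0 0 0 0 -1" --pt "0.3 0 0 0 0 0 -1" --pt "0.3 0 0 0 0 0 -1" --pt "0.3 0 0 0 0 0 -1" --pt "0.3 0 0 0 0 0 0"

```text
t: 24.62
ee_pos: [567.6, -57.2, 173.7]
orientation: [-2.146, -2.293, 0.001]
ft_force: [-0.3, 0.1, -0.4]
width: 56.8
grasp_force: 0.0
```

Run:
```python
from h import *
im=grab('scene','scene6.png'); np.savez('pics/scene6',**im); px=im['pixels']
im2=grab('top','top6.png')
o=get_obs(); print(o['ee_pos'],o['orientation'])
for nm,(uc,vc) in {'A':(376.5,164.5),'B':(353.5,198)}.items():
    v,u=np.nonzero(px.min(2)>165); s=np.hypot(u-uc,v-vc)<9; print(nm,s.sum(),pts(im,np.c_[u,v][s],20).mean(0).round(1))
for t in tubes(im,(350,500,-450,100)): print(*t)
i2=dict(np.load('pics/top3.npz')); g=lambda *l:[(335+(a-412)/3.4-.35,155+b/3.4-.35) for a,b in l]
print('A top3 foot,band,cap',pts(i2,g((572,220),(628,218),(699,215)),20.).round(1).tolist())
a=cv2.resize(im['pixels'][95:275,240:420,::-1],None,fx=3.3,fy=3.3,interpolation=cv2.INTER_CUBIC); cv2.imwrite('pics/p6.png',a)
```

```text
[567.75298027 -57.19759378 174.03688524] [-2.14761761e+00 -2.29186099e+00  8.70968213e-04]
A 72 [ 430.1 -256.4   20. ]
B 77 [428.9 -50.2  20. ]
224 [ 435.3 -259.4] [ 435.4 -260.3] [ 37.9 172.9] -86.0 136 [365, 151]
279 [428.4 -34.4] [426.8 -39.2] [164.1  43.9] 79.2 96 [335, 187]
A top3 foot,band,cap [[430.6, -192.4, 20.0], [432.9, -257.4, 20.0], [436.5, -340.5, 20.0]]
```

View pics/p6.png

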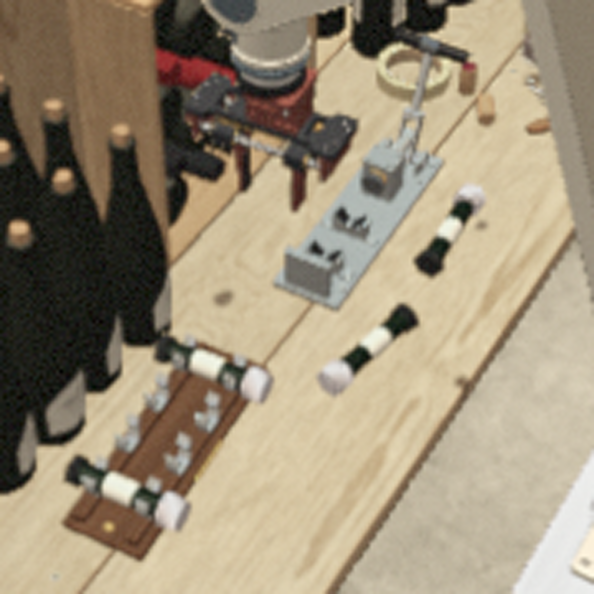

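The tube in clip 4 lies parallel and level with tube_done, cap to the front. Tubes A (450,230) and B (375,345) are unmoved; the lever is at rest.

Emit:
step_arm --pt "0.3 -0.95 -0.74 0 0 0 0" --pt "0.3 -0.95 -0.74 0 0 0 0" --pt "0.3 -0.95 -0.74 0 0 0 0" --pt "0.3 -0.95 -0.74 0 0 0 0" --pt "0.3 0 0 1 0 0 0" --pt "0.3 0 0 1 0 0 0" --pt "0.3 0 0 0.8 0 0 0" --pt "0.3 0 0 0.3 0 0 0" --pt "0.3 0 0 0 0 0 0"

```text
t: 25.85
ee_pos: [432.9, -256.5, 19.2]
orientation: [-2.145, -2.293, 0.0]
ft_force: [-0.2, -0.6, -0.0]
width: 57.0
grasp_force: 0.0
```

Emit:
step_arm --pt "0.3 0 0 0.17 0 0 0" --pt "0.3 0 0 0.1 0 0 0" --pt "0.3 0 0 0 0 0 0" --pt "-1 0 0 0 0 0 0" --pt "-1 0 0 0 0 0 0" --pt "-1 0 0 0 0 0 0" --pt "-1 0 0 -0.4 0 0 0" --pt "-1 0 0 -0.8 0 0 0" --pt "-1 0 0 -0.8 0 0 0" --pt "-1 0 0 0 0 0 0" --pt "-1 0 0 0 0 0 0"

```text
t: 27.22
ee_pos: [432.7, -256.5, 105.6]
orientation: [-2.145, -2.295, 0.0]
ft_force: [-0.3, 0.4, -0.9]
width: 25.7
grasp_force: 30.0
```

Emit:
step_arm --pt "-1 0.8 0 -0.6 0 0 0" --pt "-1 0.78 0 0 0 0 0" --pt "-1 0 0.75 0 0 0 0" --pt "-1 0 0.75 0 0 0 0" --pt "-1 0 0.75 0 0 0 0.3" --pt "-1 0 0 0 0 0 0" --pt "-1 0 0 0.8 0 0 0" --pt "-1 0 0 0.7 0 0 0" --pt "-1 0 0 0 0 0 0" --pt "-1 0 0 0 0 0 0"

```text
t: 28.48
ee_pos: [539.6, -170.5, 61.4]
orientation: [-2.186, -2.255, 0.001]
ft_force: [0.0, 0.1, 0.2]
width: 25.3
grasp_force: 30.0
```

Emit:
step_arm --pt "-1 0 0 0.3 0 0 0" --pt "-1 0 0 0.13 0 0 0" --pt "-1 0 0 0.06 0 0 0" --pt "-1 0 0 0.05 0 0 0" --pt "-1 0 0 0 0 0 0"

```text
t: 29.1
ee_pos: [540.2, -171.0, 37.5]
orientation: [2.185, 2.256, -0.0]
ft_force: [-11.6, -0.7, 35.9]
width: 25.4
grasp_force: 30.0
```

Emit:
step_arm --pt "0 0 0 0 0 0 0" --pt "0 0 0 0 0 0 0" --pt "0 0 0 -0.7 0 0 0" --pt "0 0 0 -1 0 0 0" --pt "0 0 0 -1 0 0 0" --pt "-1 0 0 -1 0 0 0" --pt "-1 -0.91 -0.09 0 0 0 0" --pt "-1 -0.91 -0.09 0 0 0 0" --pt "-1 -0.91 -0.09 0 0 0 0" --pt "-1 -0.91 -0.09 0 0 0 0" --pt "-1 -0.91 -0.09 0 0 0 0" --pt "-1 -0.91 -0.09 0 0 0 0" --pt "-1 0 0 0 0 0 0"

```text
t: 30.72
ee_pos: [520.9, -446.9, 218.2]
orientation: [-2.19, -2.253, 0.001]
ft_force: [-0.2, 0.7, -1.2]
width: 0.3
grasp_force: 0.0
```

Run:
```python
from h import *
im=grab('scene'); np.savez('pics/scene7',**im)
a=cv2.resize(im['pixels'][75:275,250:430,::-1],None,fx=3,fy=3,interpolation=cv2.INTER_CUBIC); cv2.imwrite('pics/p7.png',a)
px=im['pixels']
P=cloud(im)
for nm,(uc,vc) in {'B':(353.5,198),'P':(343,162)}.items():
    v,u=np.nonzero(px.min(2)>165); s=np.hypot(u-uc,v-vc)<9; print(nm,s.sum(),pts(im,np.c_[u,v][s],23. if nm!='P' else 52).mean(0).round(1))
for t in tubes(im,(350,480,-450,150)): print(*t)
```

```text
B 107 [429.2 -46.5  23. ]
P 96 [ 544.4 -167.6   52. ]
282 [421.  -23.7] [419.6 -27.2] [158.8  42.1] 73.5 97 [334, 190]
```

View pics/p7.png

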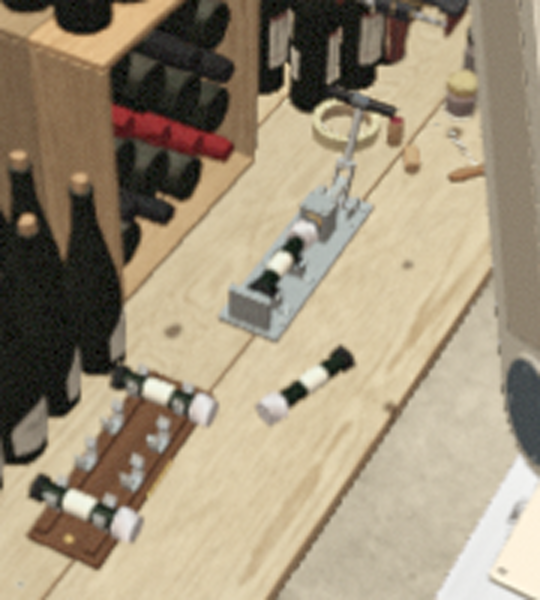

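Tube A is well seated in the press. Tube B has shifted (band now at crop (318,375)), so I'll re-measure it later.

Emit:
step_arm --pt "-1 0 0 0.75 0 0 0" --pt "-1 0 0 0.75 0 0 0" --pt "-1 0.4 0 0 0 0 0" --pt "-1 0.3 0 0 0 0 0" --pt "-1 0.3 0 0 0 0 0" --pt "-1 0.3 0 0 0 0 0" --pt "-1 0.3 0 0 0 0 0" --pt "-1 0.3 0 0 0 0 0" --pt "-1 0.3 0 0 0 0 0" --pt "-1 0.2 0 0 0 0 0" --pt "-1 0 0 0 0 0 0"

```text
t: 32.15
ee_pos: [517.2, -322.7, 143.2]
orientation: [-2.184, -2.256, 0.001]
ft_force: [0.6, -3.2, -2.2]
width: 0.5
grasp_force: 1.6
```

Emit:
step_arm --pt "-1 0.15 0 0 0 0 0" --pt "-1 0.1 0 0 0 0 0" --pt "-1 0.1 0 0 0 0 0" --pt "-1 0 0 0 0 0 0" --pt "-1 0 0 0 0 0 0"

```text
t: 32.78
ee_pos: [516.8, -311.4, 142.1]
orientation: [2.181, 2.253, -0.009]
ft_force: [2.1, -29.7, -22.2]
width: 0.7
grasp_force: 15.0
```

Emit:
step_arm --pt "-1 -0.3 0 0 0 0 0" --pt "-1 -0.5 0 0 0 0 0" --pt "-1 -0.5 0 0 0 0 0" --pt "-1 -0.5 0 0 0 0 0" --pt "-1 -0.5 0 0 0 0 0" --pt "-1 -0.4 0 0 0 0 0" --pt "-1 0 0 -0.8 0 0 0" --pt "-1 0 0 -0.8 0 0 0" --pt "0 0.92 0.09 0 0 0 0" --pt "0 0.92 0.09 0 0 0 0" --pt "0 0.92 0.09 0 0 0 0" --pt "0 0.92 0.09 0 0 0 0" --pt "0 0.92 0.09 0 0 0 0" --pt "0 0.92 0.09 0 0 0 0" --pt "0 0 0 0 0 0 0" --pt "0 0 0 1 0 0 0" --pt "0 0 0 1 0 0 0" --pt "0 0 0 1 0 0 0" --pt "0 0 0 0 0 0 0"

```text
t: 35.15
ee_pos: [537.1, -165.1, 70.9]
orientation: [-2.182, -2.25, 0.005]
ft_force: [-0.6, -0.2, -0.4]
width: 43.8
grasp_force: 0.0
```

Emit:
step_arm --pt "0 0 0.07 0.5 0 0 0" --pt "0 0 0 0.35 0 0 0" --pt "0 0 0 0 0 0 0" --pt "0 0 0 0 0 0 0"

```text
t: 35.65
ee_pos: [543.9, -165.1, 32.8]
orientation: [2.186, 2.255, 0.001]
ft_force: [-0.7, 0.3, -0.2]
width: 44.0
grasp_force: 0.0
```

Emit:
step_arm --pt "-1 0 0 0 0 0 0" --pt "-1 0 0 0 0 0 0" --pt "-1 0 0 0 0 0 0" --pt "-1 0 0 -0.6 0 0 0" --pt "-1 0 0 -0.8 0 0 0" --pt "-1 0 0 -0.6 0 0 0" --pt "-1 0 0 0 0 0 0" --pt "-1 0 0 0 0 0 0"

```text
t: 36.65
ee_pos: [542.7, -164.5, 130.9]
orientation: [-2.186, -2.255, 0.001]
ft_force: [0.3, 0.3, -0.7]
width: 25.3
grasp_force: 29.9
```

Emit:
step_arm --pt "-1 0 0 0 0 0 1" --pt "-1 0 0 0 0 0 1" --pt "-1 0 0 0 0 0 1" --pt "-1 0 0 0 0 0 1" --pt "-1 0 0 0 0 0 1" --pt "-1 0 0 0 0 0 1" --pt "-1 0 0 0 0 0 1" --pt "-1 0 0 0 0 0 1" --pt "-1 0 0 0 0 0 1" --pt "-1 0 0 0 0 0 1" --pt "-1 0 0 0 0 0 1" --pt "-1 0 0 0 0 0 1" --pt "-1 0 0 0 0 0 0.7" --pt "-1 0.1 -0.95 0 0 0 0" --pt "-1 0.1 -0.95 0 0 0 0" --pt "-1 0.1 -0.95 0 0 0 0" --pt "-1 0.1 -0.95 0 0 0 0" --pt "-1 0.1 -0.95 0 0 0 0" --pt "-1 0.1 -0.95 0 0 0 0" --pt "-1 0.1 -0.65 0 0 0 0"

```text
t: 39.15
ee_pos: [552.1, 156.3, 129.8]
orientation: [3.139, 0.125, -0.005]
ft_force: [-0.3, 0.0, -0.1]
width: 25.6
grasp_force: 29.9
```

Emit:
step_arm --pt "-1 0 0 0 0 0 0" --pt "-1 0 0 0 0 0 0"

```text
t: 39.4
ee_pos: [552.5, 153.9, 130.4]
orientation: [3.138, 0.123, -0.004]
ft_force: [0.1, -0.4, -1.5]
width: 25.6
grasp_force: 29.9
```

Emit:
step_arm --pt "-1 0 -0.03 0.6 0 0 0" --pt "-1 0 0 0.6 0 0 0" --pt "-1 0 0 0.3 0 0 0" --pt "-1 0 0 0 0 0 0" --pt "-1 0 0 0 0 0 0"

```text
t: 40.02
ee_pos: [554.0, 155.8, 57.5]
orientation: [-3.139, -0.122, -0.002]
ft_force: [0.2, -0.1, -0.7]
width: 25.6
grasp_force: 29.9
```

Emit:
step_arm --pt "-1 0 0 0.1 0 0 0" --pt "-1 0 0 0.1 0 0 0" --pt "-1 0 0 0.1 0 0 0" --pt "-1 0 0 0.1 0 0 0" --pt "-1 0 0 0 0 0 0"

```text
t: 40.65
ee_pos: [554.8, 156.2, 37.3]
orientation: [-3.139, -0.123, -0.005]
ft_force: [3.3, -1.7, 2.8]
width: 25.4
grasp_force: 29.9
```

Emit:
step_arm --pt "-1 0 0 0.1 0 0 0" --pt "-1 0 0 0.1 0 0 0" --pt "-1 0 0 0.1 0 0 0" --pt "-1 0 0 0 0 0 0"

```text
t: 41.15
ee_pos: [554.0, 155.8, 23.2]
orientation: [3.139, 0.123, 0.002]
ft_force: [-3.0, -3.4, 19.1]
width: 25.2
grasp_force: 30.0
```

Release, then verify by pressing from above with shut fingers.

Emit:
step_arm --pt "-0.1 0 0 0 0 0 0" --pt "-0.1 0 0 0 0 0 0" --pt "-0.1 0 0 -0.6 0 0 0" --pt "-0.1 0 0 -0.6 0 0 0" --pt "-1 0 0 0 0 0 0" --pt "-1 0 0 0 0 0 0" --pt "-1 0 0 0 0 0 0" --pt "-1 0 0 0.3 0 0 0" --pt "-1 0 0 0.2 0 0 0" --pt "-1 0 0 0.1 0 0 0" --pt "-1 0 0 0 0 0 0"

```text
t: 42.52
ee_pos: [552.3, 155.8, 52.0]
orientation: [3.139, 0.123, -0.004]
ft_force: [-5.5, -1.4, 14.4]
width: 0.4
grasp_force: 6.9
```

Emit:
step_arm --pt "-1 0 0 -0.5 0 0 0" --pt "-1 0 0 -1 0 0 0" --pt "-1 0 0 -0.9 0 0 0" --pt "0.3 0 0 0 0 0 0"

```text
t: 43.02
ee_pos: [555.6, 156.6, 174.8]
orientation: [-3.138, -0.123, -0.01]
ft_force: [-0.2, 0.6, -0.3]
width: 7.1
grasp_force: 0.0
```

Run:
```python
from h import *
im=grab('scene','scene8.png'); im2=grab('top','top8.png'); np.savez('pics/top8',**im2)
for t in tubes(im,(350,480,-150,150)): print(*t)
px=im['pixels'];v,u=np.nonzero(px.min(2)>150); W=pts(im,np.c_[u,v],20.); s=(np.hypot(W[:,0]-424,W[:,1]+35)<40); print(s.sum(),W[s].mean(0).round(1),W[s].std(0).round(1))
a=cv2.resize(px[95:275,250:400,::-1],None,fx=3.3,fy=3.3,interpolation=cv2.INTER_CUBIC)
b=cv2.resize(im2['pixels'][180:235,270:360,::-1],None,fx=3.3,fy=3.3,interpolation=cv2.INTER_CUBIC)
c=np.zeros((594,795,3),'uint8'); c[:,:495]=a; c[:b.shape[0],498:498+b.shape[1]]=b; cv2.imwrite('pics/p8.png',c)
```

```text
280 [420.8 -24.1] [420.1 -28. ] [159.1  44.3] 73.4 99 [334, 190]
169 [428.8 -38.4  20. ] [21.4 16.5  0. ]
```

View pics/p8.png

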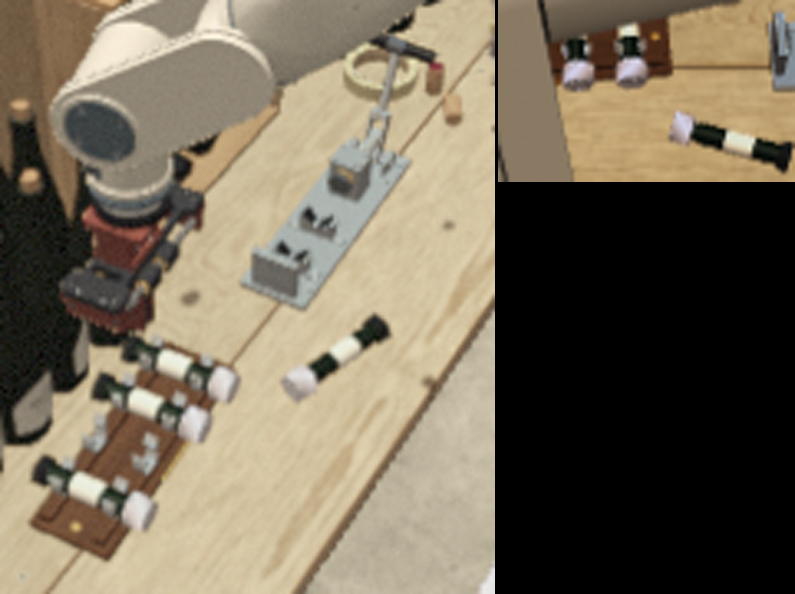

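Two tubes are seated in the rack. B: scene crop foot (378,328), band (345,350), cap (297,382); top crop foot (787,155), band (740,143), cap (680,127).

Run:
```python
from h import *
im=dict(np.load('pics/top8.npz'))
print(pts(im,[(270+(a-498)/3.3-.35,180+b/3.3-.35) for a,b in((790,156),(740,143),(672,126))],20.).round(1).tolist())
im=vision.get_image('scene')
print(pts(im,[(250+a/3.3-.35,95+b/3.3-.35) for a,b in((381,325),(345,350),(290,385))],20.).round(1).tolist())
```

```text
[[399.0, -98.6, 20.0], [415.5, -40.7, 20.0], [437.2, 38.9, 20.0]]
[[399.1, -94.3, 20.0], [416.5, -38.8, 20.0], [444.4, 38.8, 20.0]]
```

Emit:
step_arm --pt "0.4 -0.77 0.92 0 0 0 0" --pt "0.4 -0.77 0.92 0 0 0 0" --pt "0.4 -0.77 0.92 0 0 0 0" --pt "0.4 -0.77 0.92 0 0 0 0" --pt "0.4 0 0 0 0 0 -1" --pt "0.4 0 0 0 0 0 -1" --pt "0.4 0 0 0 0 0 -1" --pt "0.4 0 0 0 0 0 -1" --pt "0.4 0 0 0 0 0 -1" --pt "0.4 0 0 0 0 0 -1" --pt "0.4 0 0 0 0 0 -1" --pt "0.4 0 0 0 0 0 -1" --pt "0.4 0 0 0 0 0 -1" --pt "0.4 0 0 0 0 0 -1" --pt "0.4 0 0 1 0 0 0" --pt "0.4 0 0 1 0 0 0" --pt "0.4 0 0 0.7 0 0 0" --pt "0.4 0 0 0 0 0 0" --pt "0.4 0 0 0 0 0 0"

```text
t: 45.55
ee_pos: [414.0, -39.4, 36.8]
orientation: [-2.521, -1.873, 0.001]
ft_force: [0.7, -0.4, -0.7]
width: 61.5
grasp_force: 0.0
```

Emit:
step_arm --pt "0.4 0 0 0.4 0 0 0" --pt "0.4 0 0 0.22 0 0 0" --pt "0.4 0 0 0 0 0 0" --pt "-1 0 0 0 0 0 0" --pt "-1 0 0 0 0 0 0" --pt "-1 0 0 0 0 0 0" --pt "-1 0 0 0 0 0 0" --pt "-1 0 0 -0.5 0 0 0" --pt "-1 0 0 -0.5 0 0 0" --pt "-1 0 0 0 0 0 0"

```text
t: 46.8
ee_pos: [415.3, -39.6, 56.8]
orientation: [2.52, 1.873, 0.004]
ft_force: [-0.7, -0.9, -0.5]
width: 25.4
grasp_force: 30.0
```

Emit:
step_arm --pt "-1 0 0 0 0 0 1" --pt "-1 0 0 0 0 0 1" --pt "-1 0 0 0 0 0 1" --pt "-1 0 0 0 0 0 1" --pt "-1 0 0 0 0 0 1" --pt "-1 0 0 0 0 0 1" --pt "-1 0 0 0 0 0 1" --pt "-1 0 0 0 0 0 1" --pt "-1 0 0 0 0 0 1" --pt "-1 0 0 0 0 0 1" --pt "-1 0 0 0 0 0 1" --pt "-1 0 0 0 0 0 1" --pt "-1 0 0 0.5 0 0 0" --pt "-1 0 0 0.4 0 0 0" --pt "-1 0 0 0.06 0 0 0" --pt "-1 0 0 0 0 0 0"

```text
t: 48.8
ee_pos: [413.8, -39.4, 7.3]
orientation: [-3.131, 0.254, 0.002]
ft_force: [-0.0, 0.2, 0.4]
width: 25.5
grasp_force: 30.0
```

Emit:
step_arm --pt "0.2 0 0 0 0 0 0" --pt "0.2 0 0 0 0 0 0" --pt "0.2 0 0 -0.8 0 0 0" --pt "0.2 0 0 -0.4 0 0 -1" --pt "0.2 0 0 0 0 0 -1" --pt "0.2 0 0 0 0 0 -1" --pt "0.2 0 0 0 0 0 -1" --pt "0.2 0 0 0 0 0 -1" --pt "0.2 0 0 0 0 0 -1" --pt "0.2 0 0 0 0 0 -1" --pt "0.2 0 0 0 0 0 -1" --pt "0.2 0 0 0 0 0 -1" --pt "0.2 0 0 0 0 0 -1" --pt "0.2 0 0 0 0 0 -1" --pt "0.2 0 0 0 0 0 -1" --pt "0.2 0 0 0 0 0 -1" --pt "0.2 0 0 0 0 0 -1"

```text
t: 50.92
ee_pos: [414.4, -39.5, 68.2]
orientation: [2.274, 2.166, 0.001]
ft_force: [0.4, -0.3, -0.2]
width: 53.0
grasp_force: 0.0
```

Emit:
step_arm --pt "0.2 0 0 0 0 0 -1" --pt "0.2 0 0 0 0 0 -1" --pt "0.2 0 0 0 0 0 -1" --pt "0.2 0 0 0 0 0 -1" --pt "0.2 0 0 0 0 0 -1" --pt "0.2 0 0 0 0 0 -1" --pt "0.2 0 0 0 0 0 -1" --pt "0.2 0 0 0 0 0 -1" --pt "0.2 0 0 0 0 0 -1" --pt "0.2 0 0 0 0 0 -1" --pt "0.2 0 0 0 0 0 -1" --pt "0.2 0 0 0 0 0 -1" --pt "0.2 0 0 0 0 0 -0.2" --pt "0.2 0 0 0 0 0 0" --pt "0.2 0 0 0 0 0 0"

```text
t: 52.8
ee_pos: [414.2, -39.5, 67.8]
orientation: [0.252, 3.131, 0.0]
ft_force: [-0.7, -0.4, 0.7]
width: 52.9
grasp_force: 0.0
```

Run:
```python
from h import *
im=grab('scene')
for t in tubes(im,(330,520,-84,60)): print(*t)
o=get_obs(); print(o['ee_pos'],o['orientation'],o['qpos'][5])
cv2.imwrite('pics/p9.png',cv2.resize(im['pixels'][130:260,270:420,::-1],None,fx=4,fy=4,interpolation=cv2.INTER_CUBIC))
```

```text
255 [424.1 -34.6] [429.2 -36.2] [ 45.1 162.5] -8.4 135 [335, 188]
[414.21004022 -39.45978582  67.74323979] [2.51795553e-01 3.13136680e+00 1.70384407e-05] -1.533939773206185
```

View pics/p9.png

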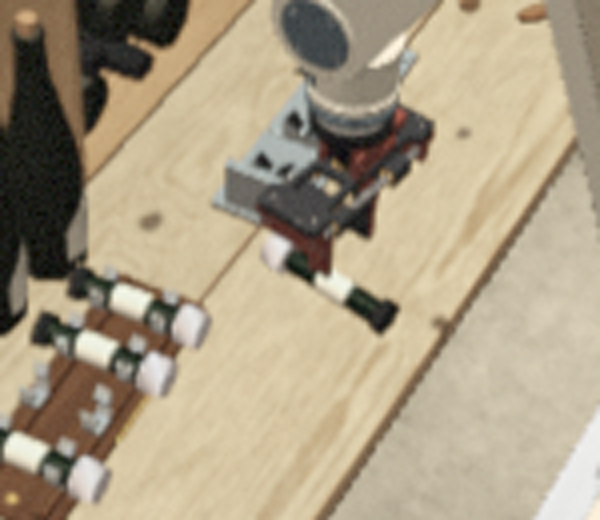

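The tube lies under the gripper, cap (278,252) pointing away from the robot, foot at (383,315). The grasp is aligned.

Emit:
step_arm --pt "0.2 0 0 0.7 0 0 0" --pt "0.2 0 0 0.4 0 0 0" --pt "0.2 0 0 0.12 0 0 0" --pt "0.2 0 0 0 0 0 0" --pt "-1 0 0 0 0 0 0" --pt "-1 0 0 0 0 0 0" --pt "-1 0 0 0 0 0 0" --pt "-1 0 0 -0.5 0 0 0" --pt "-1 0 0 -1 0 0 0" --pt "-1 0 0 -1 0 0 0" --pt "-1 0 0 0 0 0 0"

```text
t: 54.22
ee_pos: [416.6, -39.8, 134.9]
orientation: [0.249, 3.124, -0.001]
ft_force: [0.4, -0.1, -1.3]
width: 25.4
grasp_force: 30.0
```

Emit:
step_arm --pt "-1 0 0 0 0 0 1" --pt "-1 0 0 0 0 0 1" --pt "-1 0 0 0 0 0 1" --pt "-1 0 0 0 0 0 1" --pt "-1 0 0 0 0 0 1" --pt "-1 0 0 0 0 0 1" --pt "-1 0 0 0 0 0 1" --pt "-1 0 0 0 0 0 1" --pt "-1 0 0 0 0 0 1" --pt "-1 0 0 0 0 0 1" --pt "-1 0 0 0 0 0 1" --pt "-1 0 0 0 0 0 0.5" --pt "-1 0 0 0 0 0 0" --pt "-1 0 0 0 0 0 0"

```text
t: 55.98
ee_pos: [413.7, -39.4, 131.1]
orientation: [-2.184, -2.257, 0.001]
ft_force: [-0.7, -0.7, -1.8]
width: 25.0
grasp_force: 30.0
```

Emit:
step_arm --pt "-1 -0.9 0.81 0 0 0 0" --pt "-1 -0.9 0.81 0 0 0 0" --pt "-1 -0.9 0.81 0 0 0 0" --pt "-1 0 0 0 0 0 0" --pt "-1 0 0 0.8 0 0 0" --pt "-1 0 0 0.6 0 0 0" --pt "-1 0 0 0 0 0 0" --pt "-1 0 0 0 0 0 0"

```text
t: 56.98
ee_pos: [540.0, -170.3, 62.4]
orientation: [2.185, 2.257, 0.0]
ft_force: [1.1, -0.5, -0.4]
width: 25.5
grasp_force: 30.0
```

Run:
```python
from h import *
im=grab('scene'); o=get_obs(); print(o['ee_pos'])
cv2.imwrite('pics/p10.png',cv2.resize(im['pixels'][110:230,290:400,::-1],None,fx=4.5,fy=4.5,interpolation=cv2.INTER_CUBIC))
```

```text
[ 540.44665295 -170.50695607   62.85798715]
```

View pics/p10.png

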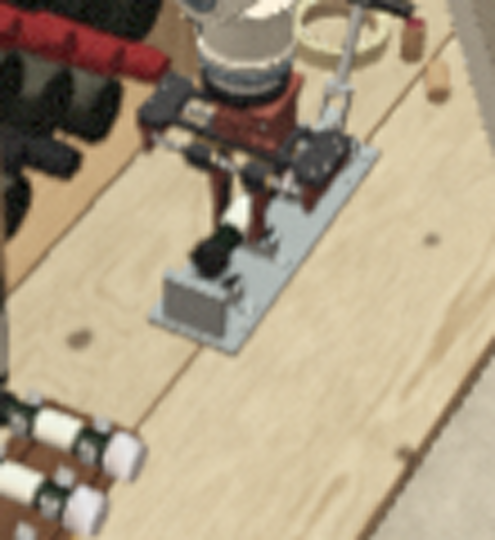

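The foot end is at crop (207,262), just in front of the back stop (195,300).

Run:
```python
from h import *
im=vision.get_image('scene')
print(pts(im,[(290+207/4.5-.4,110+262/4.5-.4)],74.),pts(im,[(290+240/4.5-.4,110+210/4.5-.4)],80.))
```

```text
[[ 538.9979331  -107.28810134   74.        ]] [[ 543.76150707 -172.80223071   80.        ]]
```

Emit:
step_arm --pt "-1 0 0 0.3 0 0 0" --pt "-1 0 0 0.1 0 0 0" --pt "-1 0 0 0 0 0 0"

```text
t: 57.45
ee_pos: [539.4, -170.4, 41.0]
orientation: [-2.186, -2.255, 0.001]
ft_force: [0.0, -0.1, -0.8]
width: 25.5
grasp_force: 30.0
```

Emit:
step_arm --pt "-1 0 0 0.08 0 0 0" --pt "-1 0 0 0.04 0 0 0" --pt "-1 0 0 0 0 0 0"

```text
t: 57.82
ee_pos: [540.1, -170.6, 36.1]
orientation: [2.186, 2.256, 0.0]
ft_force: [-0.7, 0.5, 4.3]
width: 25.2
grasp_force: 30.0
```

Release and go press.

Emit:
step_arm --pt "0 0 0 0 0 0 0" --pt "0 0 0 0 0 0 0" --pt "0 0 0 -0.7 0 0 0" --pt "0 0 0 -1 0 0 0" --pt "0 0 0 -1 0 0 0" --pt "-1 0 0 -1 0 0 0" --pt "-1 -0.91 -0.09 0 0 0 0" --pt "-1 -0.91 -0.09 0 0 0 0" --pt "-1 -0.91 -0.09 0 0 0 0" --pt "-1 -0.91 -0.09 0 0 0 0" --pt "-1 -0.91 -0.09 0 0 0 0" --pt "-1 -0.91 -0.09 0 0 0 0" --pt "-1 0 0 0 0 0 0"

```text
t: 59.45
ee_pos: [520.7, -447.1, 220.1]
orientation: [2.19, 2.252, -0.0]
ft_force: [0.1, 0.2, -0.8]
width: 0.7
grasp_force: 0.0
```

Run:
```python
from h import *
im=grab('scene'); px=im['pixels']
v,u=np.nonzero(px.min(2)>165); s=np.hypot(u-343,v-162)<9; print(s.sum(),pts(im,np.c_[u,v][s],52).mean(0).round(1))
```

```text
97 [ 543.7 -169.2   52. ]
```

Band is where the earlier tubes' bands were (543.7, -169), so it is seated.

Emit:
step_arm --pt "-1 0 0 0.75 0 0 0" --pt "-1 0 0 0.75 0 0 0" --pt "-1 0.4 0 0 0 0 0" --pt "-1 0.3 0 0 0 0 0" --pt "-1 0.3 0 0 0 0 0" --pt "-1 0.3 0 0 0 0 0" --pt "-1 0.3 0 0 0 0 0" --pt "-1 0.3 0 0 0 0 0" --pt "-1 0.3 0 0 0 0 0" --pt "-1 0.2 0 0 0 0 0" --pt "-1 0.15 0 0 0 0 0" --pt "-1 0.1 0 0 0 0 0" --pt "-1 0.1 0 0 0 0 0" --pt "-1 0 0 0 0 0 0" --pt "-1 0 0 0 0 0 0"

```text
t: 61.38
ee_pos: [516.5, -311.4, 143.4]
orientation: [2.181, 2.253, -0.009]
ft_force: [0.9, -29.3, -22.8]
width: 0.2
grasp_force: 14.9
```

Emit:
step_arm --pt "-1 -0.3 0 0 0 0 0" --pt "-1 -0.5 0 0 0 0 0" --pt "-1 -0.5 0 0 0 0 0" --pt "-1 -0.5 0 0 0 0 0" --pt "-1 -0.5 0 0 0 0 0" --pt "-1 -0.4 0 0 0 0 0" --pt "-1 0 0 -0.8 0 0 0" --pt "-1 0 0 -0.8 0 0 0" --pt "0 0.92 0.09 0 0 0 0" --pt "0 0.92 0.09 0 0 0 0" --pt "0 0.92 0.09 0 0 0 0" --pt "0 0.92 0.09 0 0 0 0" --pt "0 0.92 0.09 0 0 0 0" --pt "0 0.92 0.09 0 0 0 0" --pt "0 0 0 0 0 0 0" --pt "0 0 0 1 0 0 0" --pt "0 0 0 1 0 0 0" --pt "0 0 0 1 0 0 0" --pt "0 0 0 0 0 0 0"

```text
t: 63.75
ee_pos: [536.9, -165.3, 72.4]
orientation: [-2.182, -2.25, 0.005]
ft_force: [0.4, 0.4, 0.6]
width: 43.6
grasp_force: 0.0
```

Emit:
step_arm --pt "0 0 0.07 0.5 0 0 0" --pt "0 0 0 0.36 0 0 0" --pt "0 0 0 0 0 0 0" --pt "0 0 0 0 0 0 0" --pt "-1 0 0 0 0 0 0" --pt "-1 0 0 0 0 0 0" --pt "-1 0 0 0 0 0 0" --pt "-1 0 0 -0.6 0 0 0" --pt "-1 0 0 -0.8 0 0 0" --pt "-1 0 0 -0.6 0 0 0" --pt "-1 0 0 0 0 0 0" --pt "-1 0 0 0 0 0 0"

```text
t: 65.25
ee_pos: [542.6, -164.8, 132.0]
orientation: [-2.186, -2.256, 0.001]
ft_force: [-0.1, -1.0, -0.7]
width: 25.4
grasp_force: 30.0
```

Run:
```python
from h import *
im=vision.get_image('top'); print(pts(im,[(207,182.)],1.),pts(im,[(200,166.)],160.))
```

```text
[[606.20382375 516.208235     1.        ]] [[588.41185951 501.74866831 160.        ]]
```

Emit:
step_arm --pt "-1 0 0 0 0 0 1" --pt "-1 0 0 0 0 0 1" --pt "-1 0 0 0 0 0 1" --pt "-1 0 0 0 0 0 1" --pt "-1 0 0 0 0 0 1" --pt "-1 0 0 0 0 0 1" --pt "-1 0 0 0 0 0 1" --pt "-1 0 0 0 0 0 1" --pt "-1 0 0 0 0 0 1" --pt "-1 0 0 0 0 0 1" --pt "-1 0 0 0 0 0 1" --pt "-1 0 0 0 0 0 1" --pt "-1 0 0 0 0 0 0.7"

```text
t: 66.92
ee_pos: [542.2, -164.6, 130.9]
orientation: [-3.138, -0.118, 0.005]
ft_force: [0.5, 0.4, -0.4]
width: 25.3
grasp_force: 30.0
```

Emit:
step_arm --pt "-1 0.09 -0.96 0 0 0 0" --pt "-1 0.09 -0.96 0 0 0 0" --pt "-1 0.09 -0.96 0 0 0 0" --pt "-1 0.09 -0.96 0 0 0 0" --pt "-1 0.09 -0.96 0 0 0 0" --pt "-1 0.09 -0.96 0 0 0 0" --pt "-1 0.09 -0.96 0 0 0 0" --pt "-1 0.09 -0.96 0 0 0 0" --pt "-1 0 0 0 0 0 0" --pt "-1 0 0 0 0 0 0" --pt "-1 0 0 0 0 0 0"

```text
t: 68.3
ee_pos: [548.7, 219.3, 132.0]
orientation: [3.139, 0.121, -0.002]
ft_force: [-0.2, 0.4, -0.4]
width: 25.4
grasp_force: 30.0
```

Emit:
step_arm --pt "-1 0 0 0.6 0 0 0" --pt "-1 0 0 0.6 0 0 0" --pt "-1 0 0 0.3 0 0 0" --pt "-1 0 0 0 0 0 0" --pt "-1 0 0 0 0 0 0" --pt "-1 0 0 0.1 0 0 0" --pt "-1 0 0 0.1 0 0 0" --pt "-1 0 0 0 0 0 0"

```text
t: 69.3
ee_pos: [549.3, 220.5, 47.7]
orientation: [3.139, 0.123, 0.001]
ft_force: [1.8, -1.4, 0.2]
width: 25.3
grasp_force: 30.0
```

Emit:
step_arm --pt "-1 0 0 0.1 0 0 0" --pt "-1 0 0 0.1 0 0 0" --pt "-1 0 0 0.1 0 0 0" --pt "-1 0 0 0 0 0 0"

```text
t: 69.8
ee_pos: [550.4, 220.5, 33.1]
orientation: [3.139, 0.123, 0.004]
ft_force: [4.5, -4.5, 0.1]
width: 25.5
grasp_force: 30.0
```

Emit:
step_arm --pt "-1 0 0 0.1 0 0 0" --pt "-1 0 0 0.1 0 0 0" --pt "-1 0 0 0 0 0 0"

```text
t: 70.18
ee_pos: [549.7, 220.3, 24.1]
orientation: [3.139, 0.123, 0.001]
ft_force: [-1.8, -7.8, 18.8]
width: 25.4
grasp_force: 30.0
```

Same signature as before. Release, confirm height from above, then retreat.

Emit:
step_arm --pt "-0.1 0 0 0 0 0 0" --pt "-0.1 0 0 0 0 0 0" --pt "-0.1 0 0 -0.6 0 0 0" --pt "-0.1 0 0 -0.6 0 0 0" --pt "-1 0 0 0 0 0 0" --pt "-1 0 0 0 0 0 0" --pt "-1 0 0 0 0 0 0" --pt "-1 0 0 0.3 0 0 0" --pt "-1 0 0 0.2 0 0 0" --pt "-1 0 0 0.12 0 0 0" --pt "-1 0 0 0 0 0 0"

```text
t: 71.55
ee_pos: [548.3, 220.5, 52.1]
orientation: [3.139, 0.123, -0.003]
ft_force: [-5.2, -1.9, 12.3]
width: 0.6
grasp_force: 6.2
```

Emit:
step_arm --pt "-1 0 0 -0.5 0 0 0" --pt "-1 0 0 -1 0 0 0" --pt "-1 0 0 -1 0 0 0" --pt "-1 0 1 0 0 0 0" --pt "-1 0 1 0 0 0 0" --pt "-1 0 1 0 0 0 0" --pt "-1 0 1 0 0 0 0" --pt "-1 0 1 0 0 0 0" --pt "-1 0 0 0 0 0 0"

```text
t: 72.68
ee_pos: [568.7, -31.5, 176.2]
orientation: [3.139, 0.116, -0.0]
ft_force: [-0.9, -0.3, -1.1]
width: 0.5
grasp_force: 0.0
```

Run:
```python
from h import *
im=grab('scene')
cv2.imwrite('pics/p11.png',cv2.resize(im['pixels'][100:280,240:400,::-1],None,fx=3.3,fy=3.3,interpolation=cv2.INTER_CUBIC))
P=cloud(im)
px=im['pixels']; m=(P[...,2]>140)&(P[...,2]<185)&(P[...,0]>490)&(P[...,0]<600)&(P[...,1]>-430)&(P[...,1]<-260)&(px.max(2)<70)
print('bar',m.sum(),np.median(P[m],0).round(1))
```

```text
bar 44 [ 571.1 -398.5  163.6]
```

View pics/p11.png

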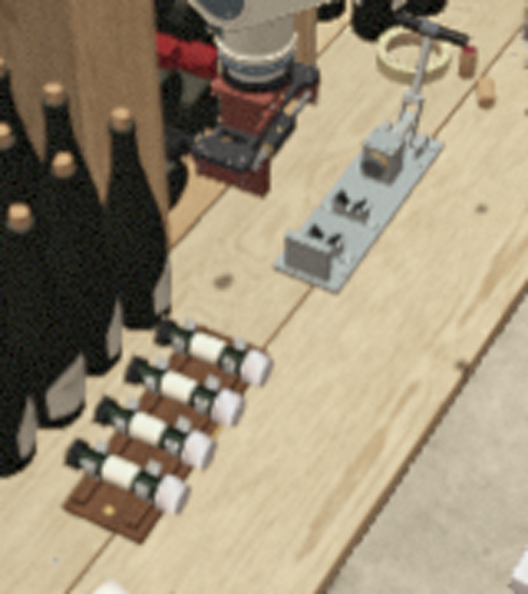

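All four tubes lie parallel in the rack with their caps to the front (caps at (258,365), (228,407), (200,448), (172,493)). The lever is at rest and the robot is clear.

```bash
python3 -c "
from workcell import ctrl
print(ctrl.close_job())"
```

```text
the job is handed in; nothing more can be done
None
```

All three loose tubes went through the press with the lever pushed to its stop and are snapped into clips 2, 3 and 4 with their caps to the front; the lever is back at rest and I handed the job in, but no verdict came back and I did not measure how far the caps are pushed on.

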